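# Square up a leaning instrument post and hold it

## Robot

A 6-joint arm with a two-finger parallel gripper is mounted at the origin on a cart in front of the work surface, level with it; the furniture and walls round the work are solid. World frame = base frame: x ahead of the robot, y to its left, z up, the work surface at z = 0. Lengths are in mm, angles in rad, forces in N, time in s.
With the tool pointing down it reaches from about 300 to 775 mm from the base axis. Payload 14.6 kg.
Tool frame: the origin (TCP) lies midway between the tips of the shut fingers; the grasp point (between the pads) lies 19 mm behind it; z points along the fingers, y is the direction in which the jaws open and shut (so a half turn about z gives the same grasp; the last joint's range is limited). The gripper opens to 85 mm and grips with 20 to 120 N. Pads are 22 mm wide; open, the fingers measure 114 mm over their backs; the gripper's body (76 mm by 85 mm) begins 54 mm behind the grasp point. The pads swing forward as they close: fully open they stand 13 mm farther back than shut.
Start: joints at [1.171, 0.3, 1.521, -0, 1.321, -0.067], TCP at [179.677, 519.813, 231.281] pointing down, gripper open.
Joint ranges: [-3.03, 3.03], [-0.79, 2.21], [0.23, 2.52], [-1.04, 4.18], [0, 3.07], [-2.55, 2.55]. Speed limits (rad/s): [2.22, 2.22, 2.57, 3.14, 3.14, 3.14].

## Interface

Orientations are given as a unit quaternion [w, x, y, z].
In Python, from plant import robot gives the robot as it stands.
- The arm moves only by the tool step_arm, never from a script. Its argument "motion" is one flat list of numbers, 7 for each row, row after row: the turn, a rotation vector about the tool's x, y, z in rad, then the shift along the tool's x, y, z in m, then the opening, from -1 (shut) to 1 (fully open). A call has 1 to 12 rows; each row is the pose to reach, as a shift and turn from the pose commanded when the call began, along the tool's axes at that moment; what a row does not reach only later rows make up. A row lasts 1/10 s, in which the tool goes at most 50 mm and 8.59 degrees, less where a joint would pass 70% of its speed; a pose out of reach is approached as far as the arm can. A call with a gripper value outside its range is refused whole. The fingers move at their own pace and stop on an object; "grip_force" is the grip in N (left out, the last holds). Time passes only in rows, so rows that repeat a pose let the fingers close. It gives the time, the measured TCP pose, the force and the opening at its end, in the units of the state.
- robot.observe(): the state, without advancing time (a new reading comes with each control period).
- robot.get_image(name): name is "scene" or "top"; returns (picture, depth): 420x560x3 uint8, red, green, blue; 420x560 float32, mm along the optical axis (not along the pixel's ray), 0 where there is no reading.
- robot.camera_model(name): a dict with "K" (3x3 intrinsics, pixels), "dist" ([k1, k2, p1, p2, k3] as OpenCV has them; the pictures are not rectified), "cam_to_world" (4x4, takes a point from camera to world coordinates). Camera axes: x right, y down, z forward; pixel columns grow to the right and rows downward; lengths in mm; the calibration is good to about 2 mm. A picture is of the moment at which its call begins. camera_model takes no time and is no camera call.
- robot.finish_job(): hands the job in, once; it reports no verdict.
The state is a dict: "time": time; "joint_pos": joint angles; "joint_velocities": joint speeds; "tau": joint torques, N m; "eef_pos": TCP position; "tcp_rot": TCP orientation; "force": force on the tool from outside, world axes, zero at the start; "moment": the same for the moment, N m; "opening": finger opening in mm.
Only numpy, scipy, OpenCV 4.12 (cv2) and the standard library are available. Lean on these libraries where they do the work, as an engineer would, in place of code of your own. Each camera call takes 0.05 s, during which the arm holds its last target.

## Task

The blue post of the instrument stand has drifted out of square. Pick up the engineer's square, stand it on the stand's plate on the side from which it can push the post back upright (the side the post leans toward), facing the post and centred on it, and press it into the corner so that its underside sits flat on the plate and its upright face pushes the post upright. Finish still gripping the square and pressing it gently against both plate and post, with only the square touching the post, and leave the things around the work where they are.

Things in the scene. Friction and masses are not known exactly. Their poses are not given: they have to be found in the camera images.
- stand: Instrument stand, fixed to the bench. Origin at the centre of its underside, at bench height. x and y level, z up; at yaw 0 x points away from the robot and y to its left. It carries the plate and, over its origin, the post. The post leans only in its y-z plane.
- plate: Flat aluminium plate of the stand, 130 (x) x 240 (y) x 12 mm, fixed to the stand with the same axes; origin at the centre of its underside. Its top is 18 mm above the stand's origin. Two dark hinge lugs stand on it beside the post at x = -27.5 to -19.5 and 19.5 to 27.5 mm, 18 mm wide in y, up to 23 mm over the plate top.
- upright: Blue post, 36 (x) x 24 (y) mm, glossy (friction about 0.2), upright faces at y = -12 and +12 mm. Its origin is on the hinge axis, 32 mm above the stand's origin (14 mm over the plate top); foot rounded to 12 mm radius about that axis; top 86 mm above the axis, 100 mm over the plate. Axes as the stand's when upright. z points along the post.
- post (a joint): Lean of the post about a level axis along the stand's x, in rad: 0 upright, positive leaning toward the stand's +y, negative toward -y. Starts anywhere from -0.22 to 0.22. A stiff friction hinge (about 0.25 N m, so about 3 N at the post's top): the post stays where it is left.
- post_top (a point): Centre of the blue post's top face, 86 mm from the hinge axis along the post.
- square: Loose steel wide-base engineer's square, 0.3 kg (varies), standing on its base. Origin on the underside, right under the middle of the blade. Base flange: x -22 to 22, y -17 to 63, z 0 to 10 mm. Upright blade: x -8 to 8, y -17 to 17, up to z = 120 mm. The two working faces, at right angles, are the underside z = 0 and the upright face y = -17 mm: that face (its -y side) goes against the post, so the base points away from the post.
- square_heel (a point): The corner of the square's two working faces, in the middle of its width (square's x = 0, y = -17 mm, z = 0).
- square_grip (a point): Centre of the black ribbed grip on the square's blade: 20 mm thick in x, 26 mm in y, from 76 to 116 mm above the underside; this point is 96 mm above it. Grip it from above across x.
- sample_bottle: White sample bottle with blue cap, 53 x 53 x 118 mm, bystander; origin under its centre.
- timer: Grey bench timer, 66 x 66 x 22 mm, bystander; origin under its centre.
- lab_tape: Roll of beige tape lying flat, 104 x 102 x 25 mm, bystander; origin under its centre.
- marker: Teal marker pen lying down, 137 mm long along its y, 13 mm thick, bystander; origin under its centre.
Mind the look-alikes: they are no part of the job. Several things have the shape of the square; the one meant has the colours described above.

How it is judged (in metres and radians):
On the way:
1. the gripper lifts the square clear of the bench (height (world z) of square above 0.022 m and contact force between the fingers and square above 1 N), for 0.1 s.
At the end, for the whole second after the job is handed in: Square gripped (>3 N) and at rest, pressing plate and post (each 0.5 to 40 N); post within 0.03 rad and square within 0.035 rad of upright, yaw within 0.07 rad; heel within 12 mm of the middle in x, 16 mm in y, 2.5 mm over the plate; arm off the post; bystanders within 30 mm of their starts (value of joint post between -0.03 and 0.03 rad and contact force between square and upright between 0.5 and 40 N and contact force between square and plate between 0.5 and 40 N and angle between square's own z axis and vertical below 0.035 rad and angle between the y axis of square and the y axis of stand, either way round below 0.07 rad and x of square_heel in the frame of stand between -0.012 and 0.012 m and y of square_heel in the frame of stand between -0.016 and 0.016 m and z of square_heel in the frame of stand below 0.0205 m and contact force between the fingers and square above 3 N and contact force between each of the arm, the fingers and upright below 0.5 N and linear speed of square below 0.01 m/s and distance of each of sample_bottle, timer, lab_tape, marker from where it was at the start of the episode below 0.03 m); the arm keeps its last pose, push and grip.
It fails at once if a bystander is pushed more than 30 mm or thrown over (distance of any of sample_bottle, timer, lab_tape, marker from where it was at the start of the episode above 0.03 m or angle between sample_bottle's own z axis and vertical above 0.5 rad).
It also fails if it takes over 45 s, if anything falls off the work surface, if the arm or the gripper's body presses on something with over 40 N, if the wrist force passes 120 N, or if a joint passes its speed limit or range.

## Working session

There is one attempt and no reset: what is moved stays moved. The work goes in short steps, Python scripts to look and compute and a tool call to move; the robot and the scene stay as the last step left them, time stands still between calls to the robot, and variables do not carry over. Pictures are saved under pics/ and viewed, and the job is handed in when it is done.

Besides the shell and the picture viewer there is one more tool, called as a command line: name --argument value ..., lists and objects as JSON in quotes. step_arm: Moves the arm, as the interface text tells. Its arguments: {"type":"object","properties":{"motion":{"type":"array"},"grip_force":{"type":"number"}},"required":["motion"]}

```bash
mkdir -p pics; ls
cat > look.py <<'E'
from plant import robot
import cv2, numpy as np, sys
tag=sys.argv[1]
print(robot.observe())
for n in ("scene","top"):
    im,d=robot.get_image(n); cv2.imwrite(f"pics/{n}_{tag}.png",im[...,::-1]); np.save(f"{n}_{tag}.npy",d)
    m=robot.camera_model(n); np.savez(f"{n}_cam.npz",**{k:np.array(v) for k,v in m.items()})
    print(n,m)
E
python3 look.py a
```

```text
pics
{'time': 0.0, 'joint_pos': array([ 1.17138536e+00,  3.00531604e-01,  1.52163172e+00,  2.46528184e-05,
        1.32071275e+00, -6.65690213e-02]), 'joint_velocities': array([-1.62159191e-03,  1.99435552e-03,  4.98110870e-04, -8.36168274e-04,
        1.37860887e-03,  2.99943696e-05]), 'tau': array([ 7.29624917e-04, -5.43505096e+01, -3.61794984e+01, -4.05975754e-05,
        4.03963597e-03, -6.02090068e-06]), 'eef_pos': array([179.58325559, 519.58536439, 230.66671099]), 'tcp_rot': array([-1.59780709e-04,  1.65656821e-01,  9.86183252e-01, -6.21611570e-04]), 'force': array([ 0.11654855, -0.50319169,  0.50453529]), 'moment': array([ 0.0161088 , -0.00872862,  0.03602625]), 'opening': 85.51032164744011}
scene {'K': array([[483.16268444,   0.        , 272.44422066],
       [  0.        , 483.16268444, 214.75482509],
       [  0.        ,   0.        ,   1.        ]]), 'dist': array([-0.12752634,  0.        ,  0.        ,  0.        ,  0.        ]), 'cam_to_world': array([[ 7.10842666e-01, -3.69940443e-01,  5.98202952e-01,
        -1.66198222e+02],
       [-7.03031961e-01, -3.48095030e-01,  6.20141848e-01,
        -6.96406108e+02],
       [-2.11840755e-02, -8.61379080e-01, -5.07520754e-01,
         6.71947270e+02],
       [ 0.00000000e+00,  0.00000000e+00,  0.00000000e+00,
         1.00000000e+00]])}
top {'K': array([[477.85339422,   0.        , 272.15266392],
       [  0.        , 477.85339422, 214.37393709],
       [  0.        ,   0.        ,   1.        ]]), 'dist': array([-0.10424308,  0.        ,  0.        ,  0.        ,  0.        ]), 'cam_to_world': array([[ 1.37472130e-02, -9.90572841e-01,  1.36295489e-01,
         3.28731039e+02],
       [-9.99611648e-01, -1.69192960e-02, -2.21424855e-02,
         3.54423190e+00],
       [ 2.42397685e-02, -1.35938161e-01, -9.90420744e-01,
         1.27052522e+03],
       [ 0.00000000e+00,  0.00000000e+00,  0.00000000e+00,
         1.00000000e+00]])}
```

View pics/scene_a.png

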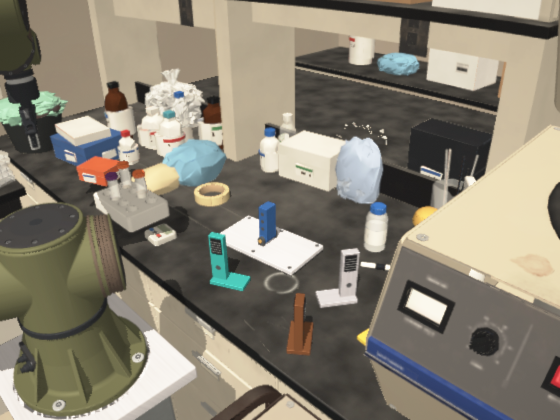

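View pics/top_a.png

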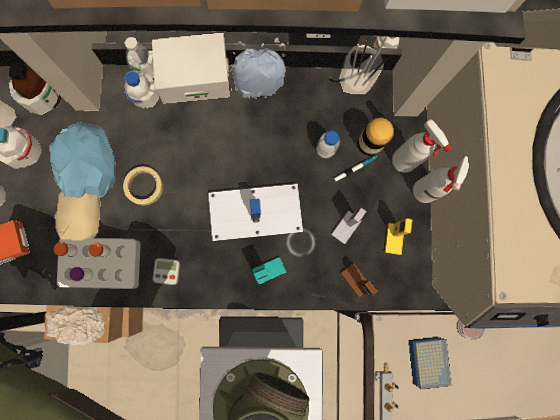

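Run:
```python
import cv2,numpy as np
t=cv2.imread("pics/top_a.png");s=cv2.imread("pics/scene_a.png")
a=cv2.resize(t[170:310,200:420],None,fx=3.6,fy=3.6,interpolation=cv2.INTER_CUBIC)
b=cv2.resize(s[180:360,195:395],None,fx=3.3,fy=3.3,interpolation=cv2.INTER_CUBIC)
cv2.imwrite("pics/ct.png",a);cv2.imwrite("pics/cs.png",b)
```

```text
(no output)
```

View pics/ct.png

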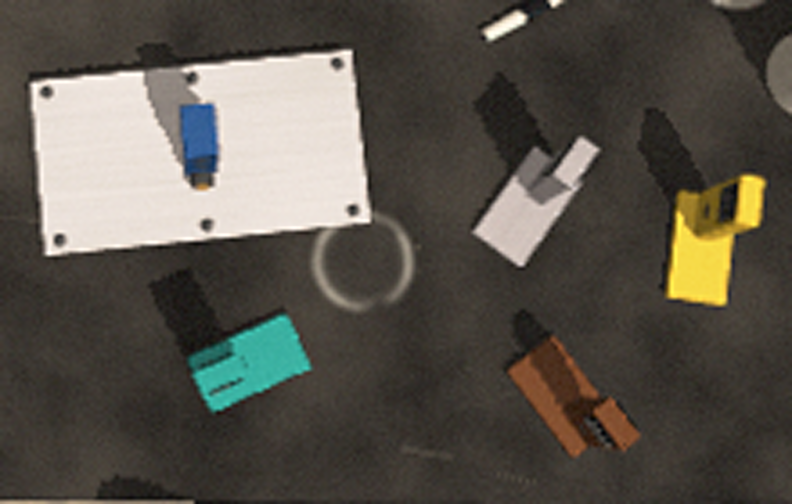

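View pics/cs.png

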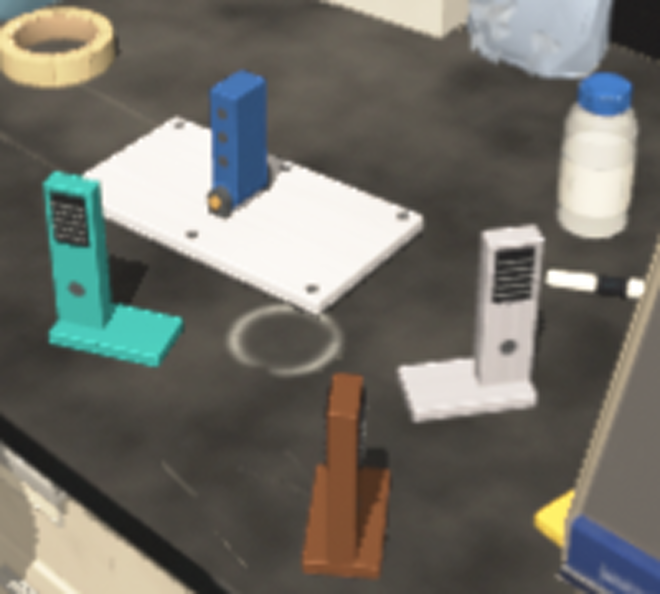

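```bash
cat > geo.py <<'E'
import cv2,numpy as np
def cam(n):
    c=np.load(f"{n}_cam.npz"); return c["K"],c["dist"],c["cam_to_world"]
def ray(n,uv):
    K,D,T=cam(n); p=cv2.undistortPoints(np.array(uv,float).reshape(-1,1,2),K,D)[:,0]
    d=np.c_[p,np.ones(len(p))]@T[:3,:3].T
    return T[:3,3],d
def onz(n,uv,z):
    o,d=ray(n,uv); return o+d*((z-o[2])/d[:,2])[:,None]
def cloud(n,D):
    K,_,_=cam(n); v,u=np.mgrid[:420,:560]; uv=np.c_[u.ravel(),v.ravel()]
    o,d=ray(n,uv); return (o+d*D.ravel()[:,None]).reshape(420,560,3)
def two(ua,ub,na="top",nb="scene"):
    o1,d1=ray(na,ua);o2,d2=ray(nb,ub);d1=d1[0]/np.linalg.norm(d1);d2=d2[0]/np.linalg.norm(d2)
    A=np.c_[d1,-d2];t=np.linalg.lstsq(A,o2-o1,rcond=None)[0]
    a=o1+t[0]*d1;b=o2+t[1]*d2;return (a+b)/2,np.linalg.norm(a-b)
def project(n,P):
    K,D,T=cam(n);R=T[:3,:3].T;t=-R@T[:3,3]
    return cv2.projectPoints(np.array(P,float).reshape(-1,1,3),cv2.Rodrigues(R)[0],t,K,D)[0][:,0]
E
python3 - <<'E'
import cv2,numpy as np
from geo import *
t=cv2.imread("pics/top_a.png");s=cv2.imread("pics/scene_a.png")
for nm,im,x0,y0,w,h,f in [("sq_t",t,320,195,60,60,10),("sq_s",s,305,235,70,80,7.5),("po_t",t,200,175,110,75,7),("po_s",s,205,190,130,85,6)]:
    cv2.imwrite(f"pics/z_{nm}.png",cv2.resize(im[y0:y0+h,x0:x0+w],None,fx=f,fy=f,interpolation=cv2.INTER_CUBIC))
C=cloud("top",np.load("top_a.npy"))
for u,v in [(220,230),(290,195),(255,204),(338,232),(362,213),(268,270),(300,260)]: print(u,v,C[v,u].round(1))
C=cloud("scene",np.load("scene_a.npy"))
for u,v in [(348,270),(330,298),(267,225),(240,240),(310,250)]: print("s",u,v,C[v,u].round(1))
E
```

```text
220 230 [457.1 112.1  19.3]
290 195 [553.6 -71.2  20.5]
255 204 [512.9  20.1 113.4]
338 232 [ 458.2 -201.5    5.7]
362 213 [ 494.9 -243.5  115.5]
268 270 [354.7 -15.8   9.6]
300 260 [ 382.5 -100.6   -0.8]
s 348 270 [ 481.7 -240.4   79.9]
s 330 298 [ 455.6 -218.9   10. ]
s 267 225 [494.3   7.6  75.9]
s 240 240 [463.1  72.9  18.9]
s 310 250 [547.6 -81.2  20.1]
```

View pics/z_sq_t.png

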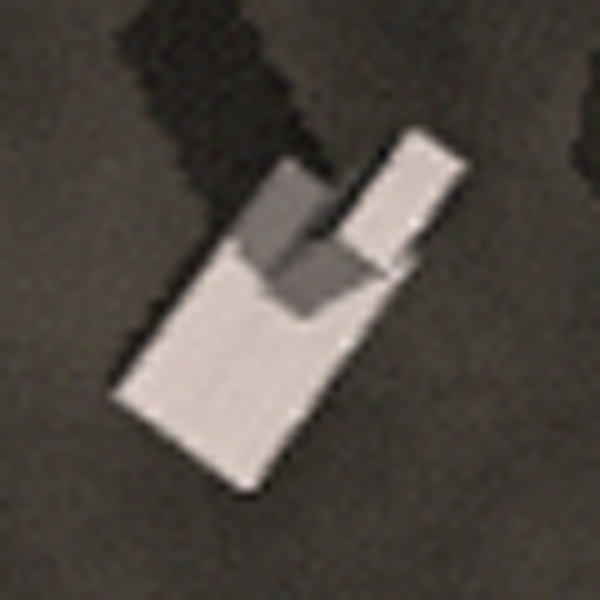

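View pics/z_sq_s.png

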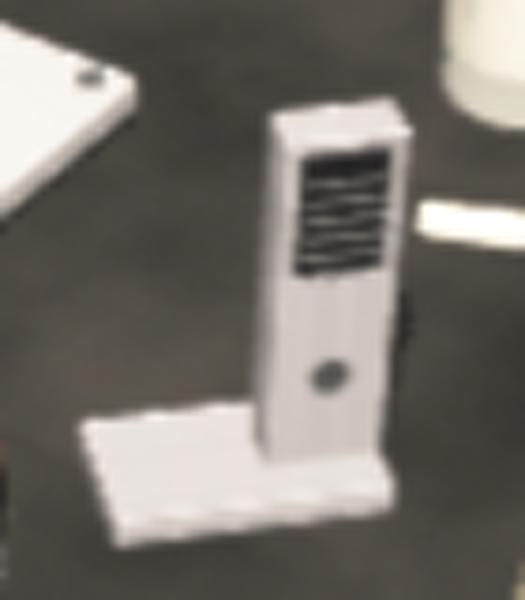

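View pics/z_po_t.png

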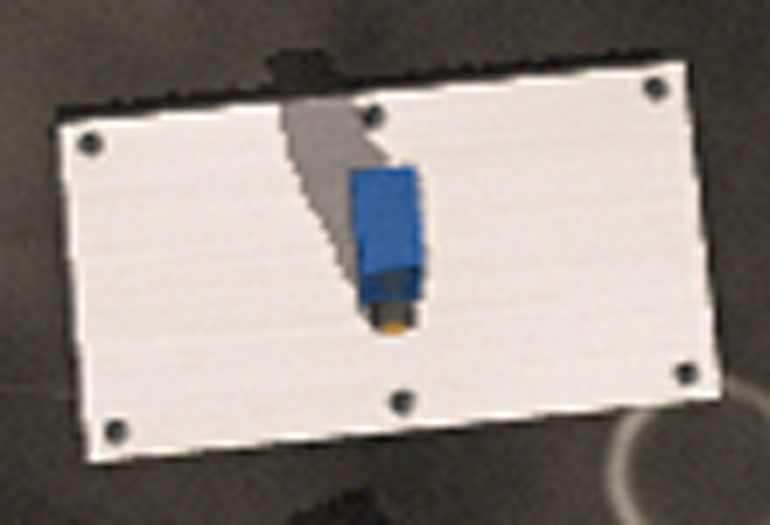

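View pics/z_po_s.png

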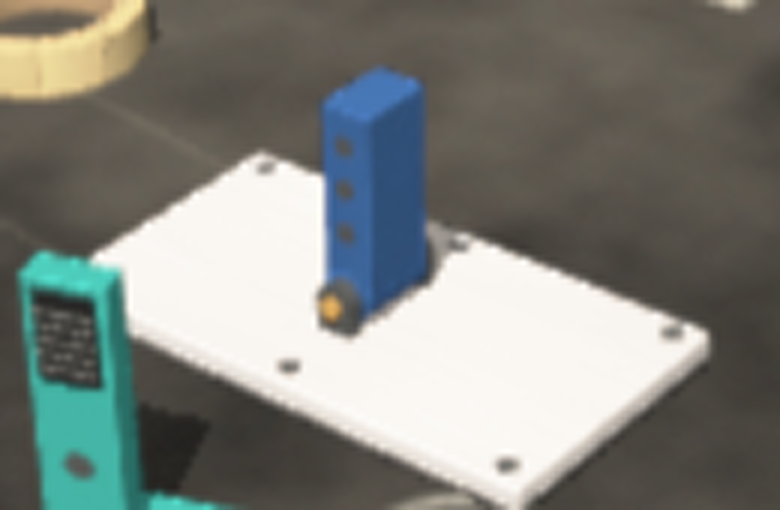

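Run:
```python
from geo import *
def px(l,x0,y0,f): return (np.array(l,float)+.5)/f-.5+[x0,y0]
b=onz("top",px([(412,125),(468,162),(395,265),(341,230)],320,195,10),120);print("blade top\n",b.round(1),b.mean(0).round(1), [np.linalg.norm(b[i]-b[(i+1)%4]).round(1) for i in range(4)])
f=onz("top",px([(112,397),(250,493),(415,262)],320,195,10),10);print("base\n",f.round(1),np.linalg.norm(f[0]-f[1]),np.linalg.norm(f[1]-f[2]))
for w,q in (("blade long",b[3]-b[0]),("blade long2",b[2]-b[1]),("base long",f[1]-f[2]),("base short rot",np.array([(f[0]-f[1])[1],-(f[0]-f[1])[0],0]))): print(w,np.degrees(np.arctan2(q[1],q[0])))
p=onz("top",px([(58,122),(685,62),(720,398),(90,462)],200,175,7),18);print("plate\n",p.round(1),p.mean(0).round(1),[np.linalg.norm(p[i]-p[(i+1)%4]).round(1) for i in range(4)])
for i,j in((1,0),(2,3)): q=p[j]-p[i];print("y axis deg",np.degrees(np.arctan2(q[1],q[0])))
for i,j in((3,0),(2,1)): q=p[j]-p[i];print("x axis deg",np.degrees(np.arctan2(q[1],q[0])))
sc=onz("top",px([(90,143),(655,88),(686,373),(116,431),(372,116),(402,401)],200,175,7),18);print("screws",sc.round(1),sc[:4].mean(0),sc[4:].mean(0))
ss=onz("scene",px([(265,166),(672,331),(508,464),(459,242),(288,365)],205,190,6),18);print("scene screws",ss.round(1))
t=onz("top",px([(350,170),(415,168),(421,262),(364,273)],200,175,7),118);print("post top",t.round(1),t.mean(0).round(1))
# two views: screws, post top, square top
print("post corner far right", two(px([(415,168)],200,175,7),px([(424,88)],205,190,6)))
print("post corner near left", two(px([(364,273)],200,175,7),px([(325,102)],205,190,6)))
print("post corner near right", two(px([(421,262)],200,175,7),px([(372,122)],205,190,6)))
print("screw", two(px([(686,373)],200,175,7),px([(508,464)],205,190,6)))
print("sq far(upper) left?", two(px([(412,125)],320,195,10),px([(393,98)],305,235,7.5)))
print("sq corner right", two(px([(468,162)],320,195,10),px([(410,132)],305,235,7.5)))
print("sq near", two(px([(395,265)],320,195,10),px([(283,150)],305,235,7.5)))
print("sq left", two(px([(341,230)],320,195,10),px([(270,115)],305,235,7.5)))
```

```text
blade top
 [[ 508.9 -239.6  120. ]
 [ 500.  -253.4  120. ]
 [ 474.2 -235.   120. ]
 [ 482.6 -221.7  120. ]] [ 491.4 -237.4  120. ] [np.float64(16.5), np.float64(31.7), np.float64(15.7), np.float64(31.8)]
base
 [[ 451.5 -181.3   10. ]
 [ 426.4 -218.2   10. ]
 [ 489.  -263.2   10. ]] 44.60457420256455 77.10606159887818
blade long 145.7974404324249
blade long2 144.45312274447303
base long 144.29706547565107
base short rot -34.21073307715738
plate
 [[ 558.3  147.5   18. ]
 [ 585.8  -90.9   18. ]
 [ 457.  -105.    18. ]
 [ 429.   131.3   18. ]] [507.5  20.7  18. ] [np.float64(240.0), np.float64(129.6), np.float64(238.0), np.float64(130.2)]
y axis deg 96.5962822032613
y axis deg 96.75509338182806
x axis deg 7.117242801452527
x axis deg 6.2247529593256985
screws [[550.4 135.   18. ]
 [575.5 -79.5  18. ]
 [466.3 -92.1  18. ]
 [440.9 121.9  18. ]
 [562.6  28.2  18. ]
 [454.   14.8  18. ]] [508.25332541  21.3262314   18.        ] [508.30867649  21.47861932  18.        ]
scene screws [[552.4 139.2  18. ]
 [577.4 -76.   18. ]
 [467.7 -89.7  18. ]
 [566.4  33.   18. ]
 [454.9  18.4  18. ]]
post t
[... 217 characters left out ...]
st corner near left (array([488.38052896,  27.67059922, 120.168506  ]), np.float64(0.5883803849066287))
post corner near right (array([493.44391417,   7.64161027, 116.92414968]), np.float64(1.6363658181737457))
screw (array([465.87308112, -91.75304213,  20.11902637]), np.float64(0.5234174858963095))
sq far(upper) left? (array([ 508.71430162, -239.31581695,  120.67380722]), np.float64(0.3158215784674199))
sq corner right (array([ 499.32956364, -252.6293511 ,  120.87879524]), np.float64(1.4902596700552218))
sq near (array([ 472.50493748, -233.25669836,  119.89761893]), np.float64(4.7435842212768184))
sq left (array([ 481.52325135, -220.5772818 ,  120.28369015]), np.float64(2.9243087966159167))
```

```bash
cat > lean.py <<'E'
from geo import *
import sys
from scipy.optimize import minimize
tag=sys.argv[1]
def model(cx,cy,yaw,q):
    P=[]
    for x in (-18,18):
        for y,z in [(-12,86),(12,86),(-12,0),(12,0)]+[(12*np.cos(a),12*np.sin(a)) for a in np.linspace(-np.pi,0,9)]:
            P.append((x,y*np.cos(q)+z*np.sin(q),32-y*np.sin(q)+z*np.cos(q)))
    P=np.array(P);c,s=np.cos(yaw),np.sin(yaw)
    return np.c_[cx+c*P[:,0]-s*P[:,1],cy+s*P[:,0]+c*P[:,1],P[:,2]]
for n,(x0,y0,w,h) in (("top",(235,190,50,45)),("scene",(245,190,45,65))):
    im=cv2.imread(f"pics/{n}_{tag}.png");f=8
    hsv=cv2.cvtColor(cv2.resize(im[y0:y0+h,x0:x0+w],None,fx=f,fy=f,interpolation=cv2.INTER_CUBIC),cv2.COLOR_BGR2HSV)
    m=((hsv[...,0]>98)&(hsv[...,0]<125)&(hsv[...,1]>110)&(hsv[...,2]>50)).astype(np.uint8)
    k,l,st,_=cv2.connectedComponentsWithStats(m);m=(l==1+st[1:,4].argmax()).astype(np.uint8)
    def sil(p):
        uv=(project(n,model(*p))-[x0,y0]+.5)*f-.5
        o=np.zeros_like(m);cv2.fillConvexPoly(o,cv2.convexHull(uv.astype(np.float32)).round().astype(int),1);return o
    # ignore bottom part (hinge lugs occlude): weight
    best=[]
    for q in np.arange(-.24,.241,.02):
        cost=lambda v:(sil((508+v[0],21.5+v[1],.116,q))!=m).sum()
        r=min((minimize(cost,(0,dy0),method="Nelder-Mead",options=dict(initial_simplex=[(0,dy0),(4,dy0),(0,dy0+4)])) for dy0 in (0,-3,3)),key=lambda r:r.fun)
        best.append((int(r.fun),round(q,2),r.x.round(1)))
    print(n,int(m.sum()),sorted(best,key=lambda b:b[0])[:6])
    b=min(best,key=lambda b:b[0]);o=sil((508+b[2][0],21.5+b[2][1],.116,b[1]))
    cv2.imwrite(f"pics/lean_{n}_{tag}.png",np.dstack([m*255,o*255,m*0]))
C=cloud("scene",np.load(f"scene_{tag}.npy"));im=cv2.imread(f"pics/scene_{tag}.png")
sub=[];
for (u0,u1,v0,v1) in ((269,274,212,238),(261,265,212,230)):
    P=C[v0:v1,u0:u1].reshape(-1,3);c=P.mean(0);S=np.linalg.svd(P-c);nn=S[2][2];print(c.round(1),nn.round(3),"rms",(S[1][2]/len(P)**.5).round(2))
E
python3 lean.py a
```

```text
top 10023 [(2374, np.float64(-0.0), array([-0.2, -0.4])), (2598, np.float64(0.02), array([-0.3, -1.4])), (2731, np.float64(-0.02), array([-0.9,  1.4])), (3227, np.float64(0.04), array([ 0.5, -2.5])), (3330, np.float64(-0.04), array([-0.5,  3. ])), (3861, np.float64(0.06), array([-0. , -4.2]))]
scene 34325 [(7180, np.float64(-0.06), array([2.4, 5. ])), (7220, np.float64(-0.04), array([2.2, 4.4])), (7367, np.float64(-0.02), array([3.5, 3.7])), (7567, np.float64(-0.08), array([0.9, 5.3])), (7568, np.float64(-0.0), array([5.1, 4.3])), (7902, np.float64(0.02), array([3.5, 3.7]))]
[510.6  11.   68.3] [ 0.167 -0.986 -0.027] rms 1.07
[481.8   8.9  93.2] [ 0.724 -0.689 -0.031] rms 2.62
```

Run:
```python
import cv2,numpy as np
for n,(x0,y0,w,h) in (("top",(235,190,50,45)),("scene",(245,190,45,65))):
    o=cv2.imread(f"pics/lean_{n}_a.png");f=8
    im=cv2.resize(cv2.imread(f"pics/{n}_a.png")[y0:y0+h,x0:x0+w],None,fx=f,fy=f,interpolation=cv2.INTER_CUBIC)
    cv2.imwrite(f"pics/ov_{n}.png",np.hstack([im,o]))
```

```text
(no output)
```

View pics/ov_top.png

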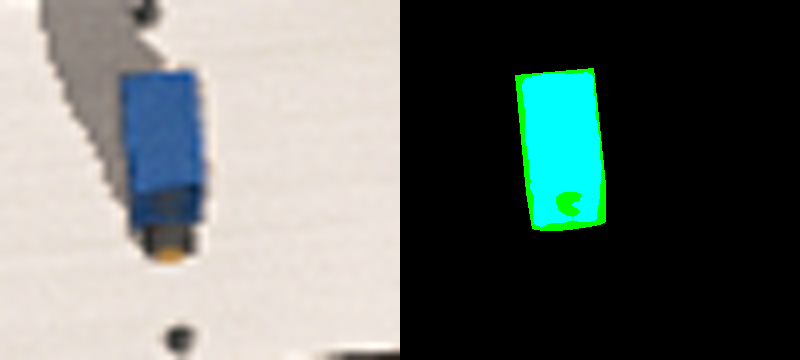

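View pics/ov_scene.png

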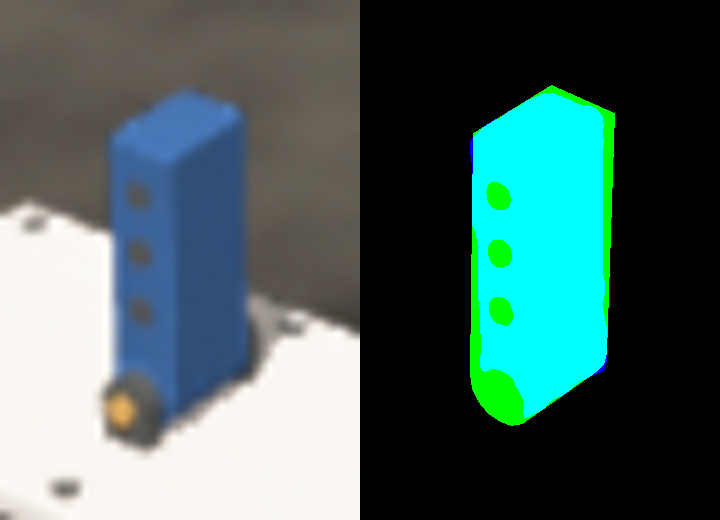

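```bash
cat > edge.py <<'E'
from geo import *
import sys
exec(open("lean.py").read().split("for n,(x0")[0])
def edges(n,rows,c0,c1):
    im=cv2.imread(f"pics/{n}_{tag}.png").astype(float);s=im[...,0]-im[...,2]
    L=[];R=[]
    for v in rows:
        r=s[v,c0:c1];k=r>25;idx=np.where(k)[0];a,b=idx[0],idx[-1]
        hl=np.median(r[a+1:a+4])/2; hr=np.median(r[b-3:b])/2
        i=a+1
        while r[i]>hl:i-=1
        L.append(c0+i+(hl-r[i])/(r[i+1]-r[i]))
        i=b-1
        while r[i]>hr:i+=1
        R.append(c0+i-(hr-r[i])/(r[i-1]-r[i]))
    return np.array(L),np.array(R)
rows=np.arange(212,232);L,R=edges("scene",rows,250,285)
print("scene",np.polyfit(rows,L,1),np.polyfit(rows,R,1),L.round(1),R.round(1))
for q in np.arange(-.12,.121,.03):
    M=project("scene",model(508,22,.116,q))
    def sl(i,j): # indices
        a,b=M[i],M[j];return (b[0]-a[0])/(b[1]-a[1])
    k=len(M)//2
    print(round(q,2),"left edge",round(sl(1,3),4),"right",round(sl(k,k+2),4),"mid",round(sl(0,2),4))
E
python3 edge.py a
```

```text
scene [4.09920344e-02 2.49386432e+02] [2.16272212e-02 2.70424772e+02] [258.3 258.  257.6 258.1 258.3 258.4 258.5 258.6 258.4 258.2 258.4 258.7
 258.8 258.8 258.8 258.5 258.4 258.5 258.8 259. ] [275.1 275.1 275.1 275.1 275.1 275.1 275.1 275.1 275.1 275.1 275.1 275.1
 275.2 275.4 275.4 275.3 275.3 275.4 275.5 275.5]
-0.12 left edge -0.0711 right -0.0961 mid -0.083
-0.09 left edge -0.0415 right -0.0656 mid -0.0528
-0.06 left edge -0.0127 right -0.036 mid -0.0234
-0.03 left edge 0.0152 right -0.0072 mid 0.0051
0.0 left edge 0.0425 right 0.0209 mid 0.0329
0.03 left edge 0.0691 right 0.0483 mid 0.0601
0.06 left edge 0.0951 right 0.0752 mid 0.0866
0.09 left edge 0.1207 right 0.1016 mid 0.1126
0.12 left edge 0.1458 right 0.1275 mid 0.1382
```

Run:
```python
from geo import *
def px(l,x0,y0,f): return (np.array(l,float)+.5)/f-.5+[x0,y0]
# vertical check: blade -z edges of steel in scene
im=cv2.imread("pics/scene_a.png").astype(float).mean(2)
rows=np.arange(256,288)
def cross(r,c0,c1,th,rising):
    for c in range(c0,c1):
        a,b=r[c],r[c+1]
        if (rising and a<th<=b) or (not rising and a>=th>b): return c+(th-a)/(b-a)
    return np.nan
L=np.array([cross(im[v],330,348,120,True) for v in rows]);R=np.array([cross(im[v],352,366,120,False) for v in rows])
for nm,E in(("L",L),("R",R)):
    k=~np.isnan(E);p=np.polyfit(rows[k],E[k],1);e=E-np.polyval(p,rows);k&=abs(e)<.6;p=np.polyfit(rows[k],E[k],1);print(nm,p,k.sum(),E.round(1))
for X in ((481.5,-220.6),(499.3,-252.6),(473,-234)):
    a,b=project("scene",[(*X,115),(*X,15)]);print(X,(b[0]-a[0])/(b[1]-a[1]),a,b)
# teal: left and right edges
for nm,c0,c1 in():pass
# project post center top & foot pixel & pin prediction into top
for q in(-.05,-.02,0,.02,.05):
  z=86
  yaw=.116;c,s=np.cos(yaw),np.sin(yaw)
  P=[]
  for x,y,zz in((-18,-12,86),(-18,12,86),(18,-12,86),(18,12,86)):
    yy=y*np.cos(q)+zz*np.sin(q);P.append((508+c*x-s*yy,21.4+s*x+c*yy,32+zz*np.cos(q)-y*np.sin(q)))
  print(q,((project("top",P)-[200,175]+.5)*7-.5).round(0).tolist())
```

```text
L [-6.85583148e-02  3.58236232e+02] 32 [340.6 340.5 340.5 340.5 340.4 340.4 340.4 340.3 340.1 340.1 340.  340.
 339.8 339.7 339.7 339.7 339.5 339.4 339.4 339.4 339.3 339.3 339.3 339.2
 339.2 339.  338.9 338.8 338.7 338.6 338.6 338.5]
R [-9.89900801e-02  3.84401883e+02] 32 [359.2 358.8 358.7 358.6 358.6 358.6 358.5 358.6 358.5 358.3 358.2 358.1
 357.8 357.6 357.5 357.5 357.5 357.5 357.3 357.3 357.2 356.9 356.8 356.7
 356.5 356.4 356.3 356.3 356.3 356.3 356.2 356.2]
(481.5, -220.6) -0.06643039978140672 [341.14580259 251.92730649] [338.56833438 290.7268353 ]
(499.3, -252.6) -0.09136981154645273 [359.36488342 254.5114954 ] [355.80608482 293.46088732]
(473, -234) -0.07077045012162814 [343.79326707 256.38452867] [341.02960123 295.43565572]
-0.05 [[435.0, 264.0], [367.0, 271.0], [425.0, 163.0], [357.0, 169.0]]
-0.02 [[428.0, 265.0], [359.0, 271.0], [418.0, 163.0], [349.0, 170.0]]
0 [[423.0, 265.0], [354.0, 272.0], [413.0, 164.0], [345.0, 170.0]]
0.02 [[418.0, 266.0], [350.0, 273.0], [408.0, 164.0], [340.0, 171.0]]
0.05 [[411.0, 266.0], [342.0, 274.0], [401.0, 165.0], [332.0, 172.0]]
```

Run:
```python
from geo import *
def px(l,x0,y0,f): return (np.array(l,float)+.5)/f-.5+[x0,y0]
for n,w,(x0,y0,ww,h) in (("top",None,(248,212,14,14)),("scene",None,(252,232,14,16))):
    im=cv2.imread(f"pics/{n}_a.png").astype(float)[y0:y0+h,x0:x0+ww]
    s=np.clip(im[...,2]-im[...,0]-40,0,None);v,u=np.mgrid[:h,:ww];c=((u*s).sum()/s.sum()+x0,(v*s).sum()/s.sum()+y0)
    print(n,c,onz(n,[c],32)); 
    if n=="top":a=c
    else:print(two([a],[c]))
yaw=.116;R=np.array([[np.cos(yaw),-np.sin(yaw)],[np.sin(yaw),np.cos(yaw)]])
p=onz("top",[a],32)[0,:2];C=np.array([508.,21.4]);print("pin in stand frame",(p-C)@R)
# blue top-face: left/right boundaries of blue rows in top image -> stand y at z 118
im=cv2.imread("pics/top_a.png").astype(float);s=im[...,0]-im[...,2]
for v in range(199,219):
    r=s[v,240:275];idx=np.where(r>25)[0];aa,b=idx[0],idx[-1];h=np.median(r[aa+1:b])/2
    i=aa+1
    while r[i]>h:i-=1
    l=240+i+(h-r[i])/(r[i+1]-r[i])
    i=b-1
    while r[i]>h:i+=1
    rr=240+i-(h-r[i])/(r[i-1]-r[i])
    q=(onz("top",[(l,v),(rr,v)],118)[:,:2]-C)@R
    print(v,round(l,1),round(rr,1),q.round(1).tolist())
```

```text
top (np.float64(255.90592334494772), np.float64(221.5609756097561)) [[479.5144609   18.00085716  32.        ]]
scene (np.float64(259.6512301013025), np.float64(240.87843704775688)) [[480.46293838  20.28273545  32.        ]]
(array([479.03714657,  18.19407564,  33.70432055]), np.float64(0.6850195032778018))
pin in stand frame [-28.68752008  -0.07938201]
199 251.4 258.7 [[17.2, 5.7], [15.4, -12.2]]
200 249.7 258.8 [[15.1, 10.0], [12.9, -12.1]]
201 249.8 258.9 [[12.6, 10.0], [10.4, -12.0]]
202 249.9 259.2 [[10.1, 10.1], [7.9, -12.4]]
203 250.1 259.2 [[7.6, 9.9], [5.4, -12.3]]
204 250.1 259.2 [[5.2, 10.1], [3.0, -12.1]]
205 250.1 259.5 [[2.7, 10.3], [0.5, -12.5]]
206 250.1 259.6 [[0.3, 10.6], [-2.0, -12.5]]
207 250.1 259.7 [[-2.2, 10.8], [-4.5, -12.6]]
208 250.3 259.8 [[-4.7, 10.5], [-7.0, -12.5]]
209 250.5 259.6 [[-7.2, 10.3], [-9.4, -11.9]]
210 250.6 259.8 [[-9.7, 10.1], [-11.9, -12.2]]
211 250.7 259.8 [[-12.2, 10.2], [-14.4, -11.9]]
212 250.8 259.9 [[-14.6, 10.1], [-16.8, -11.7]]
213 250.6 259.5 [[-17.0, 10.9], [-19.2, -10.5]]
214 250.8 259.8 [[-19.5, 10.7], [-21.7, -11.2]]
215 250.9 259.6 [[-22.0, 10.7], [-24.1, -10.5]]
216 250.9 259.6 [[-24.4, 10.9], [-26.5, -10.1]]
217 250.9 259.3 [[-26.9, 11.0], [-28.9, -9.1]]
218 nan nan [[nan, nan], [nan, nan]]
  return _methods._mean(a, axis=axis, dtype=dtype,
  ret = ret.dtype.type(ret / rcount)
```

step_arm --motion '[0,0,0.14,-0.022,-0.025,0,1,0,0,0.28,-0.045,-0.051,0,1,0,0,0.42,-0.067,-0.076,0,1,0,0,0.57,-0.09,-0.102,0,1,0,0,0.71,-0.112,-0.127,0,1,0,0,0.85,-0.135,-0.153,0,1,0,0,1.0,-0.157,-0.178,0,1,0,0,1.14,-0.18,-0.204,0,1,0,0,1.28,-0.202,-0.23,0,1,0,0,1.42,-0.225,-0.255,0,1,0,0,1.57,-0.247,-0.281,0,1,0,0,1.71,-0.27,-0.306,0,1]'

```text
time: 1.3
eef_pos: [335.0, 141.0, 231.3]
tcp_rot: [0.0, 0.854, 0.52, 0.0]
force: [0.6, 0.3, -0.2]
opening: 85.4
```

```bash
cat > st.py <<'E'
from plant import robot
import numpy as np,sys
from scipy.spatial.transform import Rotation as Ro
def show(tx=None,yaw=None):
    s=robot.observe();q=s["tcp_rot"];R=Ro.from_quat([q[1],q[2],q[3],q[0]])
    M=R.as_matrix();p=s["eef_pos"]
    print("t",round(s["time"],2),"p",p.round(1),"yaw_y",np.degrees(np.arctan2(M[1,1],M[0,1])).round(2),"zax",M[:,2].round(4),"open",round(s["opening"],1),"F",s["force"].round(1),"M",s["moment"].round(2),"j",s["joint_pos"].round(2))
    if tx is not None:
        a=np.radians(yaw);y=np.array([np.cos(a),np.sin(a),0]);z=np.array([0,0,-1.]);G=np.c_[np.cross(y,z),y,z]
        print("turn",(R.inv()*Ro.from_matrix(G)).as_rotvec().round(4),"shift",(M.T@(np.array(tx)-p)/1000).round(4))
if __name__=="__main__":
    a=[float(x) for x in sys.argv[1:]]
    show(a[:3],a[3]) if a else show()
E
python3 st.py 491 -237 230 -125.4
```

```text
t 1.3 p [335.  141.  231.3] yaw_y -27.38 zax [ 1.e-04  0.e+00 -1.e+00] open 85.4 F [ 0.6  0.3 -0.2] M [ 0.01 -0.01 -0.03] j [ 0.3  -0.13  1.99  0.    1.28  0.78]
turn [-0.0000e+00 -1.0000e-04  1.7107e+00] shift [-0.2639  0.3124  0.0013]
```

step_arm --motion '[0,0,0.14,-0.022,0.026,0,0.2,0,0,0.28,-0.044,0.052,0,0.2,0,0,0.42,-0.066,0.078,0,0.2,0,0,0.57,-0.088,0.104,0,0.2,0,0,0.71,-0.11,0.13,0,0.2,0,0,0.85,-0.132,0.156,0,0.2,0,0,1.0,-0.154,0.182,0,0.2,0,0,1.14,-0.176,0.208,0,0.2,0,0,1.28,-0.198,0.234,0,0.2,0,0,1.42,-0.22,0.26,0,0.2,0,0,1.57,-0.242,0.286,0,0.2,0,0,1.71,-0.264,0.312,0,0.2]'

```text
time: 2.5
eef_pos: [493.0, -235.9, 230.9]
tcp_rot: [-0.0, 0.953, -0.304, -0.0]
force: [-0.5, 0.5, 1.0]
opening: 51.2
```

```bash
python3 look.py b >/dev/null; python3 st.py 491 -237 230 -125.4
python3 - <<'E'
from geo import *
print(onz("top",[(408,223),(397,224),(357,280)],120))
t=cv2.imread("pics/top_b.png");s=cv2.imread("pics/scene_b.png")
a=cv2.resize(t[170:290,290:430],None,fx=4,fy=4,interpolation=cv2.INTER_CUBIC)
b=cv2.resize(s[170:320,260:400],None,fx=3.2,fy=3.2,interpolation=cv2.INTER_CUBIC)
cv2.imwrite("pics/c_b.png",np.hstack([cv2.resize(a,(400,343)),cv2.resize(b,(320,343))]))
E
```

```text
t 2.6 p [ 493.2 -237.4  230.3] yaw_y -125.43 zax [-1.e-03  2.e-04 -1.e+00] open 50.9 F [ 0.4  0.4 -0.3] M [-0.04  0.04  0.04] j [-0.52  0.3   1.53 -0.    1.32  1.67]
turn [ 0.0004  0.001  -0.0006] shift [-0.002   0.0009  0.0003]
[[ 471.33038208 -357.14535233  120.        ]
 [ 468.42286489 -329.39708926  120.        ]
 [ 331.00141105 -228.7862535   120.        ]]
```

View pics/c_b.png

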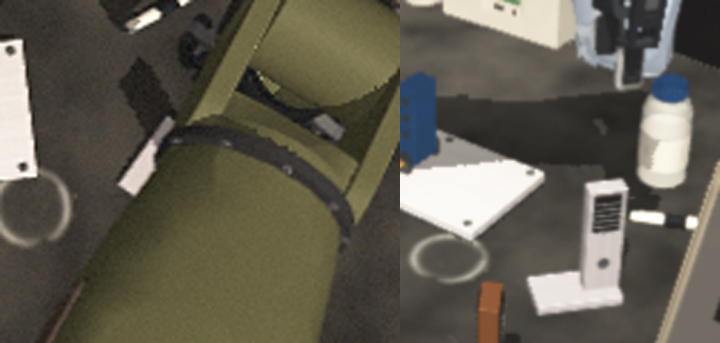

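Run:
```python
from geo import *
print(project("scene",[(493,-237,230),(491,-237,120),(508,-216,230),(478,-258,230)]))
s=cv2.imread("pics/scene_b.png")
cv2.imwrite("pics/c_b2.png",cv2.resize(s[120:320,290:420],None,fx=3,fy=3,interpolation=cv2.INTER_CUBIC))
```

```text
[[354.99743408 202.45108807]
 [350.72584817 251.11084398]
 [350.92276336 196.05148857]
 [359.26724611 209.16693038]]
```

View pics/c_b2.png

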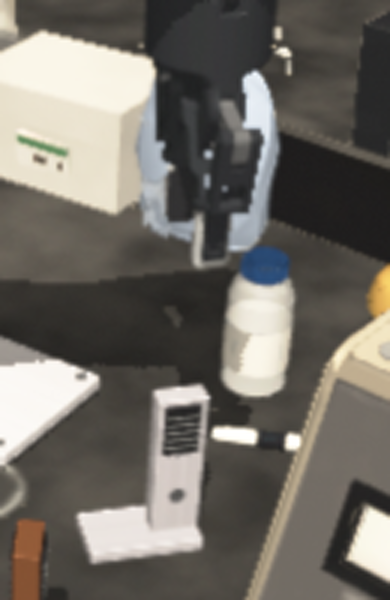

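```bash
python3 st.py 489.2 -235.6 79 -125.4
```

```text
t 2.6 p [ 493.2 -237.4  230.3] yaw_y -125.43 zax [-1.e-03  2.e-04 -1.e+00] open 50.9 F [ 0.4  0.4 -0.3] M [-0.04  0.04  0.04] j [-0.52  0.3   1.53 -0.    1.32  1.67]
turn [ 0.0004  0.001  -0.0006] shift [-0.0041  0.0008  0.1513]
```

step_arm --motion '[0,0,0,-0.002,0,0.03,0.2,0,0,0,-0.004,0.001,0.06,0.2,0,0,0,-0.004,0.001,0.08,0.2,0,0,0,-0.004,0.001,0.09,0.2,0,0,0,-0.004,0.001,0.09,0.2]'

```text
time: 3.1
eef_pos: [488.5, -232.6, 140.4]
tcp_rot: [-0.0, 0.954, -0.3, -0.001]
force: [0.7, 0.3, 0.4]
opening: 51.3
```

```bash
python3 look.py c >/dev/null;python3 st.py;python3 st.py 489.2 -235.6 79 -125.4;  python3 - <<'E'
from geo import *
s=cv2.imread("pics/scene_c.png")
cv2.imwrite("pics/c_c2.png",cv2.resize(s[180:320,290:420],None,fx=4,fy=4,interpolation=cv2.INTER_CUBIC))
E
```

```text
t 3.2 p [ 489.3 -233.1  142.2] yaw_y -124.98 zax [ 9.e-04 -5.e-04 -1.e+00] open 51.6 F [0.2 0.2 0.6] M [-0.01 -0.03 -0.04] j [-0.51  0.37  1.64  0.    1.13  1.67]
t 3.2 p [ 489.3 -233.1  142.2] yaw_y -124.98 zax [ 9.e-04 -5.e-04 -1.e+00] open 51.6 F [0.2 0.2 0.6] M [-0.01 -0.03 -0.04] j [-0.51  0.37  1.64  0.    1.13  1.67]
turn [-0.0001 -0.0011  0.0073] shift [0.0013 0.0021 0.0632]
```

View pics/c_c2.png

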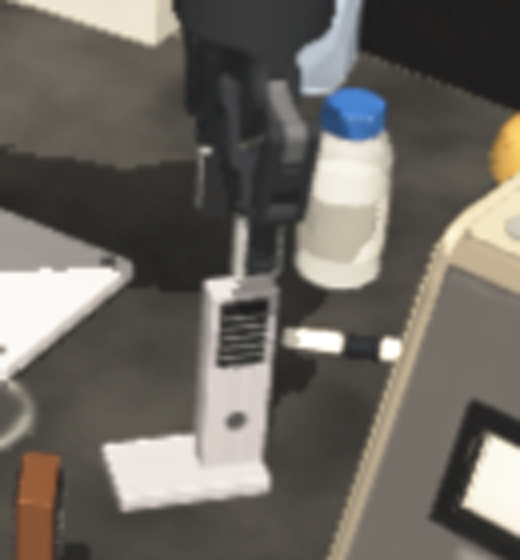

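step_arm --motion '[0,0,0.005,0.001,0.002,0.02,0.2,0,0,0.005,0.001,0.002,0.042,0.2,0,0,0.005,0.001,0.002,0.062,0.2,0,0,0.005,0.001,0.002,0.062,0.2]'

```text
time: 3.6
eef_pos: [488.1, -235.0, 78.3]
tcp_rot: [-0.0, 0.953, -0.303, -0.001]
force: [0.2, 0.8, 0.1]
opening: 51.4
```

```bash
python3 st.py 489.2 -235.6 79 -125.4
```

```text
t 3.6 p [ 488.1 -235.    78.3] yaw_y -125.29 zax [-0.0019  0.0011 -1.    ] open 51.4 F [0.2 0.8 0.1] M [-0.    0.01 -0.05] j [-0.52  0.46  1.69 -0.    1.    1.67]
turn [0.0002 0.0022 0.0019] shift [ 0.0013 -0.0002 -0.0007]
```

step_arm --motion '[0,0,0,0,0,0,-1,0,0,0,0,0,0,-1,0,0,0,0,0,0,-1,0,0,0,0,0,0,-1,0,0,0,0,0,0,-1,0,0,0,0,0,0,-1,0,0,0,0,0,0,-1,0,0,0,0,0,0,-1]' --grip_force 70

```text
time: 4.4
eef_pos: [489.4, -235.7, 81.0]
tcp_rot: [0.0, 0.953, -0.303, 0.001]
force: [-0.0, 1.2, 8.0]
opening: 19.2
```

step_arm --motion '[0,0,0,0,0,-0.01,-1,0,0,0,0,0,-0.03,-1,0,0,0,0,0,-0.05,-1,0,0,0,0,0,-0.08,-1,0,0,0,0,0,-0.1,-1,0,0,0,0,0,-0.1,-1,0,0,0,0,0,-0.1,-1]'

```text
time: 5.1
eef_pos: [488.3, -235.2, 178.9]
tcp_rot: [-0.0, 0.953, -0.303, -0.0]
force: [-0.4, 0.1, -4.3]
opening: 19.1
```

```bash
python3 look.py d >/dev/null;python3 st.py 489.2 -235.6 79 -125.4;  python3 - <<'E'
from geo import *
s=cv2.imread("pics/scene_d.png")
cv2.imwrite("pics/c_d2.png",cv2.resize(s[160:310,290:420],None,fx=4,fy=4,interpolation=cv2.INTER_CUBIC))
E
```

```text
t 5.2 p [ 488. -235.  178.] yaw_y -125.3 zax [-0.0019  0.0011 -1.    ] open 19.0 F [ 0.4  0.7 -3.6] M [-0.04 -0.   -0.02] j [-0.52  0.33  1.61 -0.    1.2   1.67]
turn [0.0002 0.0022 0.0017] shift [ 0.0015 -0.0002  0.099 ]
```

View pics/c_d2.png

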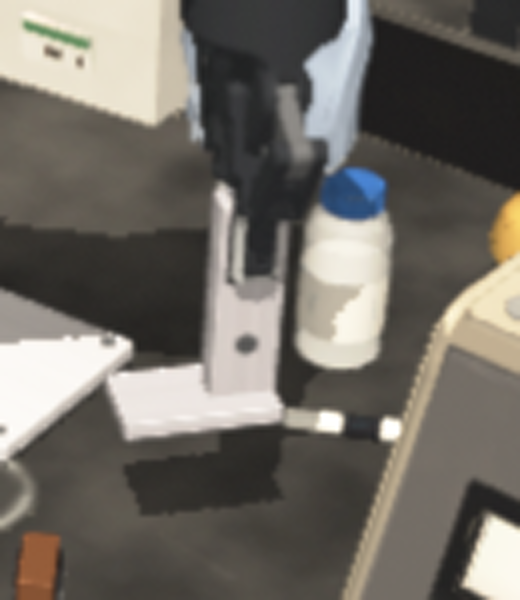

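```bash
python3 st.py 515.7 -45 202 6.65; python3 -c "
from geo import *
print(onz('top',[(328,145),(355,168)],100))"
```

```text
t 5.2 p [ 488. -235.  178.] yaw_y -125.3 zax [-0.0019  0.0011 -1.    ] open 19.0 F [ 0.4  0.7 -3.6] M [-0.04 -0.   -0.02] j [-0.52  0.33  1.61 -0.    1.2   1.67]
turn [-2.400e-03  1.400e-03 -2.303e+00] shift [-0.0873 -0.1711 -0.0239]
[[ 670.10753719 -162.07457255  100.        ]
 [ 611.71682058 -230.47872939  100.        ]]
```

step_arm --motion '[0,0,-0.1,-0.003,-0.006,-0.01,-1,0,0,-0.24,-0.008,-0.015,-0.02,-1,0,0,-0.38,-0.014,-0.027,-0.024,-1,0,0,-0.52,-0.019,-0.038,-0.024,-1,0,0,-0.66,-0.025,-0.049,-0.024,-1,0,0,-0.8,-0.03,-0.059,-0.024,-1,0,0,-0.94,-0.036,-0.07,-0.024,-1,0,0,-1.08,-0.041,-0.08,-0.024,-1,0,0,-1.22,-0.046,-0.09,-0.024,-1,0,0,-1.36,-0.051,-0.1,-0.024,-1,0,0,-1.5,-0.057,-0.111,-0.024,-1,0,0,-1.64,-0.062,-0.122,-0.024,-1]'

```text
time: 6.4
eef_pos: [508.1, -99.3, 202.0]
tcp_rot: [-0.001, 0.87, 0.492, -0.001]
force: [-0.1, 0.6, -3.6]
opening: 19.3
```

```bash
python3 st.py 515.7 -45 202 6.65
```

```text
t 6.4 p [508.1 -99.3 202. ] yaw_y -31.02 zax [-2.2e-03  6.0e-04 -1.0e+00] open 19.3 F [-0.1  0.6 -3.6] M [ 0.05 -0.06  0.01] j [-0.26  0.26  1.65  0.    1.24  0.28]
turn [-2.300e-03 -1.000e-04 -6.574e-01] shift [ 0.0505 -0.0215 -0.    ]
```

step_arm --motion '[0,0,-0.13,0.01,-0.004,0,-1,0,0,-0.27,0.02,-0.009,0,-1,0,0,-0.4,0.031,-0.013,0,-1,0,0,-0.53,0.041,-0.017,0,-1,0,0,-0.62,0.048,-0.02,0,-1,0,0,-0.657,0.05,-0.0215,0,-1,0,0,-0.657,0.05,-0.0215,0,-1,0,0,-0.657,0.05,-0.0215,0,-1]'

```text
time: 7.2
eef_pos: [515.9, -46.1, 202.5]
tcp_rot: [-0.001, 0.668, 0.744, -0.0]
force: [0.1, -0.6, -3.0]
opening: 19.3
```

```bash
python3 look.py e >/dev/null;python3 st.py 515.7 -45 120 6.65;  python3 - <<'E'
from geo import *
s=cv2.imread("pics/scene_e.png")
cv2.imwrite("pics/c_e2.png",cv2.resize(s[110:290,210:350],None,fx=3.3,fy=3.3,interpolation=cv2.INTER_CUBIC))
E
```

```text
t 7.3 p [516.  -46.3 202.9] yaw_y 6.23 zax [-7.e-04  1.e-04 -1.e+00] open 19.3 F [-0.2 -0.3 -4.4] M [ 0.04 -0.03  0.03] j [-0.16  0.25  1.65 -0.    1.24 -0.27]
turn [-0.0007 -0.0002 -0.0074] shift [ 0.0013 -0.0001  0.0829]
```

View pics/c_e2.png

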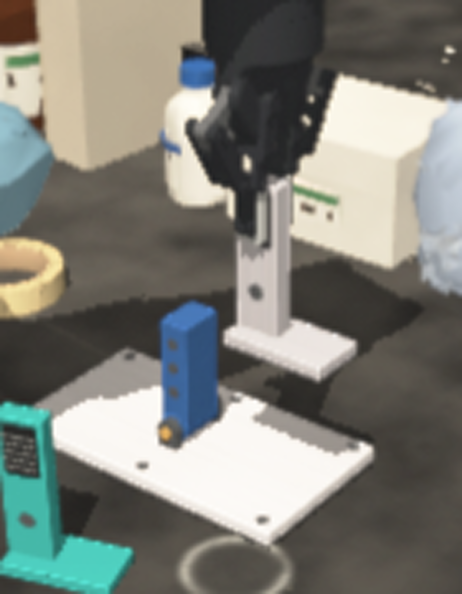

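View pics/top_e.png

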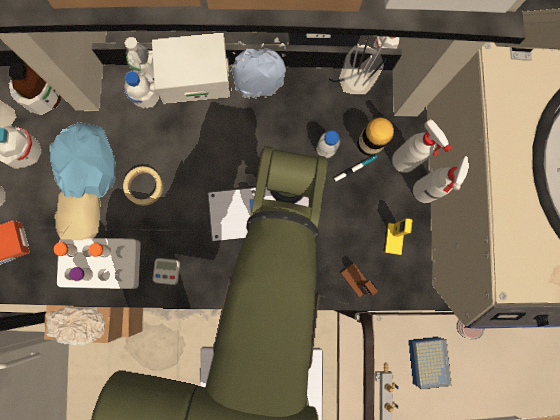

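Run:
```python
from geo import *
s=cv2.imread("pics/scene_e.png")
cv2.imwrite("pics/c_e3.png",cv2.resize(s[195:235,270:325],None,fx=14,fy=14,interpolation=cv2.INTER_CUBIC))
```

```text
(no output)
```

View pics/c_e3.png

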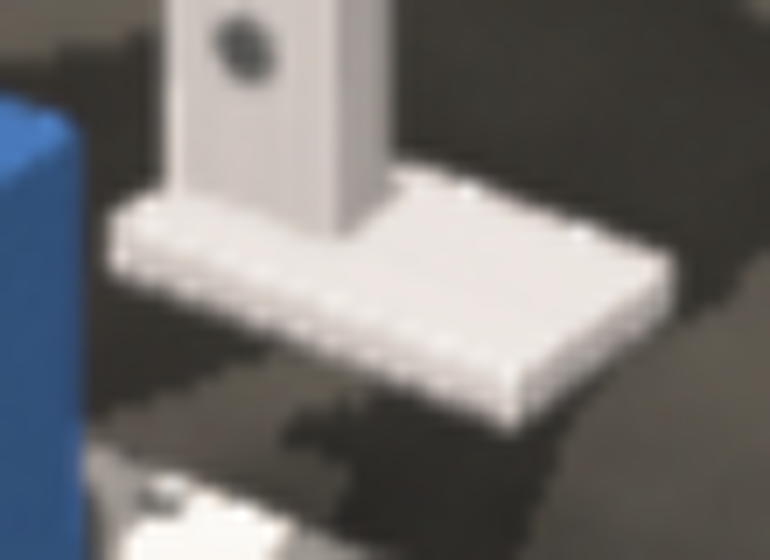

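Run:
```python
from geo import *
def px(l,x0,y0,f): return (np.array(l,float)+.5)/f-.5+[x0,y0]
uv=px([(112,265),(512,430),(670,305),(112,215),(512,375),(672,260)],270,195,14)
tcp=np.array([516,-46.2]);a=np.radians(6.3);xs=np.array([np.cos(a),np.sin(a)]);ys=np.array([-np.sin(a),np.cos(a)])
for zb in (121,123,125):
    P=np.r_[onz("scene",uv[:3],zb),onz("scene",uv[3:],zb+10)]
    d=P[:,:2]-tcp
    print(zb,"rel tcp in stand axes (x,y):",np.c_[d@xs,d@ys].round(1).tolist(), "len",np.linalg.norm(P[0]-P[1]).round(1),np.linalg.norm(P[1]-P[2]).round(1))
```

```text
121 rel tcp in stand axes (x,y): [[-18.7, 20.9], [-21.0, -59.9], [24.8, -58.0], [-19.6, 20.0], [-21.2, -59.8], [22.5, -59.7]] len 80.8 45.9
123 rel tcp in stand axes (x,y): [[-21.4, 18.7], [-23.7, -61.8], [22.0, -59.8], [-22.3, 17.8], [-23.9, -61.7], [19.6, -61.6]] len 80.5 45.7
125 rel tcp in stand axes (x,y): [[-24.0, 16.6], [-26.3, -63.6], [19.2, -61.7], [-25.0, 15.6], [-26.6, -63.6], [16.8, -63.5]] len 80.2 45.6
```

step_arm --motion '[0,0,-0.007,0.001,0,0.03,-1,0,0,-0.007,0.001,0,0.06,-1,0,0,-0.007,0.001,0,0.08,-1,0,0,-0.007,0.001,0,0.09,-1,0,0,-0.007,0.001,0,0.095,-1,0,0,-0.007,0.001,0,0.095,-1,0,0,-0.007,0.001,0,0.095,-1]'

```text
time: 8.0
eef_pos: [516.5, -45.2, 109.2]
tcp_rot: [0.001, 0.665, 0.747, 0.0]
force: [0.4, -0.6, -3.2]
opening: 19.4
```

```bash
python3 look.py f >/dev/null;python3 st.py 515.7 -45 100 6.65;  python3 - <<'E'
from geo import *
s=cv2.imread("pics/scene_f.png")
cv2.imwrite("pics/c_f2.png",cv2.resize(s[150:280,220:340],None,fx=4.5,fy=4.5,interpolation=cv2.INTER_CUBIC))
E
```

```text
t 8.1 p [516.5 -45.1 109.2] yaw_y 6.7 zax [ 1.6e-03 -2.0e-04 -1.0e+00] open 19.4 F [ 0.7  0.6 -3.1] M [-0.    0.02  0.01] j [-0.16  0.37  1.74 -0.    1.03 -0.27]
turn [0.0015 0.0004 0.0008] shift [ 0.0002 -0.0008  0.0092]
```

View pics/c_f2.png

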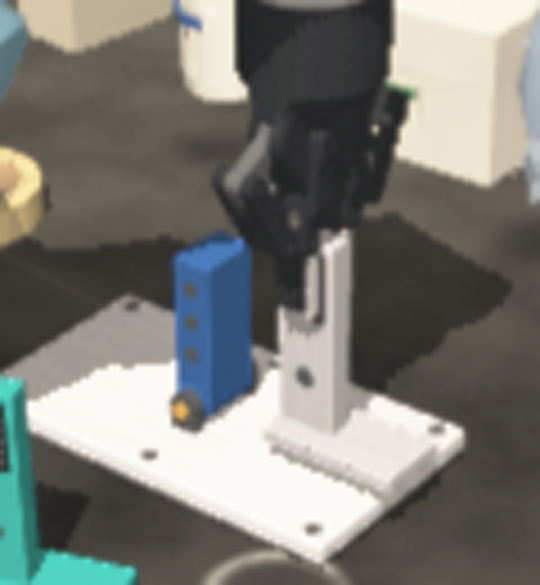

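step_arm --motion '[0,0,0,0.008,-0.0005,0.003,-1,0,0,0,0.016,-0.0005,0.004,-1,0,0,0,0.022,-0.0005,0.004,-1,0,0,0,0.026,-0.0005,0.004,-1,0,0,0,0.028,-0.0005,0.004,-1,0,0,0,0.028,-0.0005,0.004,-1]'

```text
time: 8.7
eef_pos: [512.3, -17.0, 104.4]
tcp_rot: [0.0, 0.664, 0.747, 0.0]
force: [0.4, -0.4, -3.9]
opening: 19.4
```

```bash
python3 look.py g >/dev/null;python3 st.py 515.7 -45 100 6.65;  python3 - <<'E'
from geo import *
s=cv2.imread("pics/scene_g.png")
cv2.imwrite("pics/c_g2.png",cv2.resize(s[180:270,240:320],None,fx=6.5,fy=6.5,interpolation=cv2.INTER_CUBIC))
E
```

```text
t 8.8 p [512.3 -17.4 104.3] yaw_y 6.7 zax [ 2.e-04 -1.e-04 -1.e+00] open 18.9 F [ 0.1 -1.3 -2.7] M [ 0.03  0.01 -0.04] j [-0.11  0.36  1.76 -0.    1.02 -0.22]
turn [0.0002 0.0001 0.0009] shift [-0.0278  0.0001  0.0044]
```

View pics/c_g2.png

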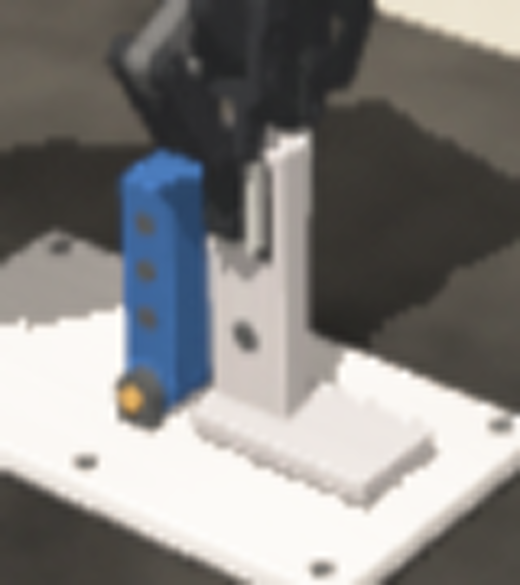

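step_arm --motion '[0,0,0,0,0,0.002,-1,0,0,0,0,0,0.003,-1,0,0,0,0,0,0.004,-1,0,0,0,0,0,0.004,-1,0,0,0,0,0,0.004,-1]'

```text
time: 9.3
eef_pos: [512.2, -17.3, 100.3]
tcp_rot: [-0.0, 0.665, 0.747, -0.0]
force: [0.1, -0.4, -3.9]
opening: 19.0
```

```bash
python3 st.py
```

```text
t 9.3 p [512.2 -17.3 100.3] yaw_y 6.7 zax [-1.e-04  0.e+00 -1.e+00] open 19.0 F [ 0.1 -0.4 -3.9] M [ 0.01  0.05 -0.04] j [-0.11  0.37  1.76  0.    1.01 -0.22]
```

step_arm --motion '[0,0,0,0,0,0.0005,-1,0,0,0,0,0,0.001,-1,0,0,0,0,0,0.001,-1]'

```text
time: 9.6
eef_pos: [512.2, -17.3, 99.2]
tcp_rot: [-0.0, 0.665, 0.747, -0.0]
force: [-0.0, -0.0, -4.3]
opening: 19.2
```

step_arm --motion '[0,0,0,0,0,0.0005,-1,0,0,0,0,0,0.001,-1,0,0,0,0,0,0.001,-1]'

```text
time: 9.9
eef_pos: [512.7, -17.4, 99.0]
tcp_rot: [0.001, 0.665, 0.747, 0.0]
force: [-2.0, -0.5, 5.8]
opening: 19.3
```

step_arm --motion '[0,0,0,0.001,0,0,-1,0,0,0,0.002,0,0,-1,0,0,0,0.003,0,0,-1,0,0,0,0.003,0,0,-1]'

```text
time: 10.3
eef_pos: [512.6, -14.5, 99.1]
tcp_rot: [0.001, 0.665, 0.747, 0.0]
force: [0.2, -1.1, 5.6]
opening: 19.4
```

```bash
python3 st.py
```

```text
t 10.3 p [512.6 -14.5  99.1] yaw_y 6.71 zax [ 2.e-03 -5.e-04 -1.e+00] open 19.4 F [ 0.2 -1.1  5.6] M [-0.31 -0.    0.04] j [-0.1   0.37  1.76 -0.    1.01 -0.22]
```

step_arm --motion '[0,0,0,0.001,0,0,-1,0,0,0,0.002,0,0,-1,0,0,0,0.002,0,0,-1]'

```text
time: 10.6
eef_pos: [512.3, -12.5, 99.1]
tcp_rot: [0.001, 0.665, 0.747, 0.0]
force: [0.5, -1.8, 4.5]
opening: 19.4
```

step_arm --motion '[0,0,0,0.001,0,0,-1,0,0,0,0.0015,0,0,-1,0,0,0,0.0015,0,0,-1]'

```text
time: 10.9
eef_pos: [512.2, -11.0, 99.1]
tcp_rot: [0.001, 0.665, 0.747, 0.001]
force: [0.2, -1.7, 5.5]
opening: 19.2
```

```bash
python3 look.py h >/dev/null;python3 st.py;  python3 - <<'E'
from geo import *
s=cv2.imread("pics/scene_h.png")
cv2.imwrite("pics/c_h2.png",cv2.resize(s[180:270,240:320],None,fx=6.5,fy=6.5,interpolation=cv2.INTER_CUBIC))
E
```

```text
t 11.0 p [512.2 -11.   99.1] yaw_y 6.7 zax [ 2.2e-03 -5.0e-04 -1.0e+00] open 19.1 F [-0.2 -1.8  5.6] M [-0.37 -0.05  0.02] j [-0.09  0.37  1.76 -0.    1.01 -0.21]
```

View pics/c_h2.png

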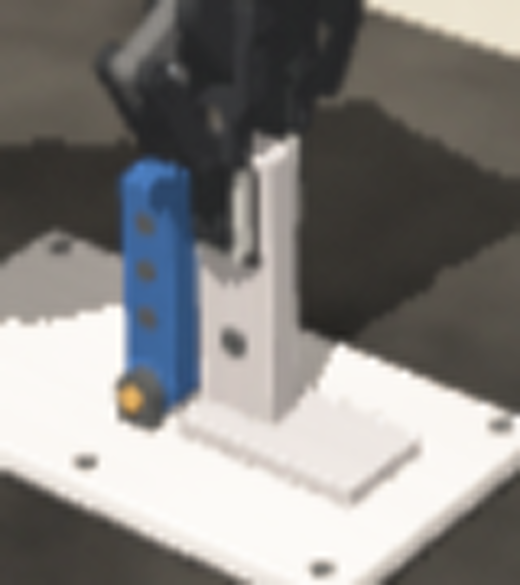

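step_arm --motion '[0,0,0,0.0005,0,0,-1,0,0,0,0.001,0,0,-1,0,0,0,0.001,0,0,-1]'

```text
time: 11.3
eef_pos: [512.1, -10.1, 99.1]
tcp_rot: [0.001, 0.665, 0.747, 0.0]
force: [1.1, -2.3, 5.6]
opening: 19.2
```

step_arm --motion '[0,0,0,0.0005,0,0,-1,0,0,0,0.001,0,0,-1,0,0,0,0.001,0,0,-1]'

```text
time: 11.6
eef_pos: [512.0, -9.1, 99.1]
tcp_rot: [0.001, 0.665, 0.747, 0.001]
force: [0.7, -1.2, 5.7]
opening: 19.1
```

step_arm --motion '[0,0,0,0.0005,0,0,-1,0,0,0,0.001,0,0,-1,0,0,0,0.001,0,0,-1]'

```text
time: 11.9
eef_pos: [511.9, -8.3, 99.1]
tcp_rot: [0.001, 0.665, 0.747, 0.0]
force: [-0.2, -4.6, 5.0]
opening: 18.8
```

step_arm --motion '[0,0,0,0.0005,0,0,-1,0,0,0,0.0005,0,0,-1,0,0,0,0.0005,0,0,-1]'

```text
time: 12.2
eef_pos: [511.8, -7.9, 99.1]
tcp_rot: [0.001, 0.665, 0.747, 0.0]
force: [-0.1, -4.6, 5.0]
opening: 19.2
```

```bash
python3 st.py; python3 look.py i >/dev/null;  python3 - <<'E'
from geo import *
s=cv2.imread("pics/scene_i.png")
cv2.imwrite("pics/c_i2.png",cv2.resize(s[180:270,240:320],None,fx=6.5,fy=6.5,interpolation=cv2.INTER_CUBIC))
E
```

```text
t 12.2 p [511.8  -7.9  99.1] yaw_y 6.7 zax [ 2.2e-03 -9.0e-04 -1.0e+00] open 19.2 F [-0.1 -4.6  5. ] M [-0.72 -0.04  0.02] j [-0.09  0.37  1.76 -0.    1.01 -0.2 ]
```

View pics/c_i2.png

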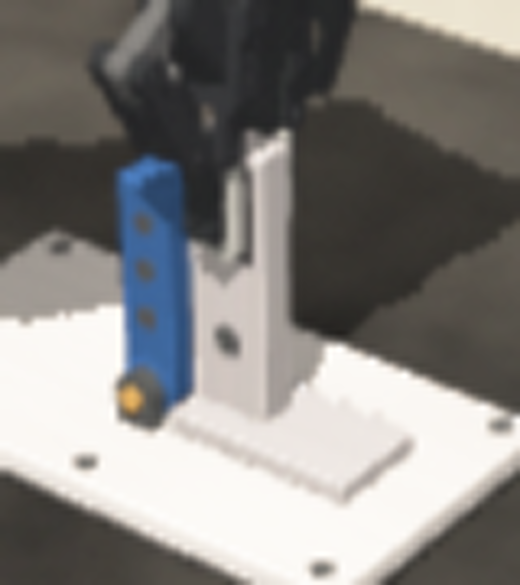

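step_arm --motion '[0,0,0,0.0005,0,0,-1,0,0,0,0.0005,0,0,-1,0,0,0,0.0005,0,0,-1]'

```text
time: 12.6
eef_pos: [511.8, -7.4, 99.1]
tcp_rot: [0.001, 0.665, 0.747, 0.0]
force: [0.7, -3.9, 4.3]
opening: 19.2
```

step_arm --motion '[0,0,0,0.0005,0,0,-1,0,0,0,0.0005,0,0,-1,0,0,0,0.0005,0,0,-1]'

```text
time: 12.9
eef_pos: [511.7, -6.9, 99.1]
tcp_rot: [0.001, 0.665, 0.747, 0.0]
force: [0.5, -4.7, 4.9]
opening: 19.1
```

```bash
python3 st.py; python3 look.py j >/dev/null
cat > el.py <<'E'
import sys
exec(open("edge.py").read().split('rows=np.arange(212')[0])
rows=np.arange(214,236);L,R=edges("scene",rows,248,275)
p=np.polyfit(rows,L,1);e=L-np.polyval(p,rows);k=abs(e)<.4
print(tag,"left slope",np.polyfit(rows[k],L[k],1),L.round(1))
E
for t in a f g h i j; do python3 el.py $t; done
```

```text
t 12.9 p [511.7  -6.9  99.1] yaw_y 6.7 zax [ 0.0023 -0.0011 -1.    ] open 19.1 F [ 0.5 -4.7  4.9] M [-0.88 -0.07  0.03] j [-0.08  0.37  1.76 -0.    1.01 -0.2 ]
g left slope [4.20996655e-02 2.49087464e+02] [258.2 258.2 258.3 258.3 258.4 258.4 258.2 258.1 258.2 258.5 258.6 258.6
 258.6 258.5 258.4 258.5 258.8 259.  259.  259.  259.  259. ]
h left slope [4.24540713e-02 2.49010482e+02] [258.2 258.2 258.3 258.3 258.4 258.4 258.2 258.1 258.2 258.5 258.6 258.6
 258.6 258.5 258.4 258.5 258.9 259.  259.  259.  259.1 259. ]
i left slope [5.78896137e-02 2.45428703e+02] [257.7 257.9 258.  258.1 258.3 258.3 258.1 257.9 258.1 258.4 258.5 258.6
 258.6 258.4 258.3 258.4 258.7 258.9 259.  259.  259.1 259. ]
j left slope [6.48119385e-02 2.43800480e+02] [257.2 257.5 257.8 258.  258.  258.2 258.1 258.1 258.1 258.4 258.5 258.5
 258.6 258.4 258.2 258.4 258.7 258.8 259.  259.  259.  259. ]Traceback (most recent call last):
  File "el.py", line 3, in <module>
    rows=np.arange(214,236);L,R=edges("scene",rows,248,275)
                                ~~~~~^^^^^^^^^^^^^^^^^^^^^^
  File "<string>", line 14, in edges
IndexError: index 27 is out of bounds for axis 0 with size 27
Traceback (most recent call last):
  File "el.py", line 3, in <module>
    rows=np.arange(214,236);L,R=edges("scene",rows,248,275)
                                ~~~~~^^^^^^^^^^^^^^^^^^^^^^
IndexError: index 27 is out of bounds for axis 0 with size 27
```

Run:
```python
from geo import *
s=cv2.imread("pics/scene_j.png")
cv2.imwrite("pics/c_j2.png",cv2.resize(s[190:265,250:315],None,fx=8,fy=8,interpolation=cv2.INTER_CUBIC))
```

```text
(no output)
```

View pics/c_j2.png

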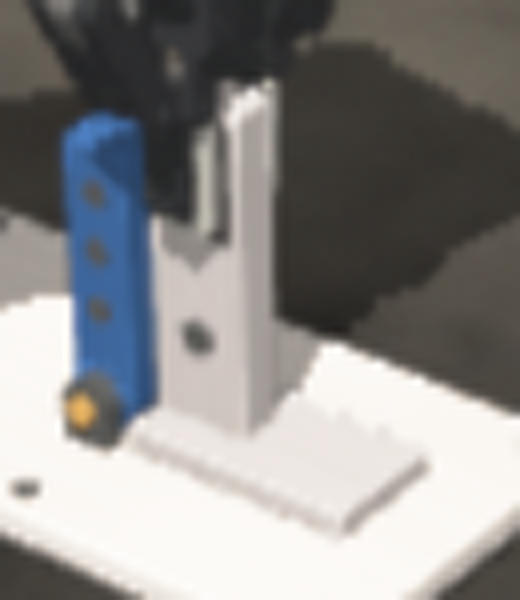

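```bash
cat > blade.py <<'E'
from geo import *
import sys
for tag in sys.argv[1:]:
    im=cv2.imread(f"pics/scene_{tag}.png").astype(float);g=im.mean(2)
    if tag=="j":
        for v in range(200,246,3): print(v,g[v,264:292].astype(int).tolist())
for X in((509,-41,0),(530,-20,0),(495,2,0)):
    a,b=project("scene",[(X[0],X[1],110),(X[0],X[1],30)]);print((b[0]-a[0])/(b[1]-a[1]),a,b)
E
python3 blade.py j
```

```text
200 [39, 39, 43, 44, 44, 44, 48, 60, 61, 56, 48, 44, 49, 81, 114, 94, 73, 91, 103, 169, 109, 60, 54, 53, 53, 53, 53, 53]
203 [42, 39, 40, 42, 44, 46, 52, 47, 51, 54, 50, 51, 58, 110, 157, 227, 227, 221, 192, 177, 125, 64, 56, 55, 55, 55, 55, 56]
206 [95, 90, 80, 61, 43, 41, 41, 38, 39, 49, 80, 114, 130, 96, 156, 203, 164, 159, 162, 169, 112, 63, 57, 57, 57, 56, 56, 56]
209 [74, 76, 71, 67, 44, 39, 39, 39, 40, 60, 126, 180, 148, 92, 132, 199, 165, 159, 163, 172, 112, 61, 55, 55, 55, 54, 55, 55]
212 [79, 76, 71, 68, 52, 40, 40, 41, 50, 50, 101, 179, 150, 107, 132, 190, 162, 158, 158, 153, 109, 63, 54, 54, 54, 53, 54, 54]
215 [107, 108, 85, 72, 59, 53, 54, 51, 48, 55, 105, 179, 151, 101, 109, 187, 163, 158, 158, 149, 75, 54, 54, 54, 54, 55, 53, 53]
218 [107, 105, 87, 87, 115, 191, 143, 126, 118, 117, 138, 178, 144, 92, 108, 186, 165, 158, 158, 150, 74, 51, 51, 52, 51, 51, 51, 51]
221 [107, 104, 88, 87, 112, 182, 179, 147, 141, 138, 137, 138, 148, 175, 180, 194, 172, 160, 158, 149, 75, 51, 51, 51, 51, 52, 53, 51]
224 [107, 106, 95, 88, 107, 171, 197, 198, 199, 198, 188, 198, 200, 201, 19
[... 579 characters left out ...]
44, 151, 153, 156, 189, 244, 247, 248]
239 [102, 110, 107, 88, 82, 112, 192, 198, 197, 199, 199, 199, 198, 199, 199, 200, 198, 165, 157, 153, 139, 163, 227, 227, 243, 246, 246, 246]
242 [73, 85, 140, 217, 218, 228, 229, 228, 225, 224, 219, 208, 200, 199, 197, 200, 201, 165, 162, 174, 213, 229, 230, 230, 231, 230, 231, 235]
245 [131, 206, 216, 200, 203, 216, 218, 228, 234, 230, 231, 231, 231, 230, 227, 228, 227, 226, 229, 230, 230, 230, 230, 231, 231, 231, 231, 231]
0.007636701795896201 [286.15530269 217.45486887] [286.37819986 246.64249211]
0.007971376816781946 [285.91307724 210.89563623] [286.14251761 239.6786647 ]
0.029398787705758277 [268.50137904 213.16458609] [269.35057198 242.04989064]
```

Run:
```python
from geo import *
def px(l,x0,y0,f): return (np.array(l,float)+.5)/f-.5+[x0,y0]
s=cv2.imread("pics/scene_j.png")
cv2.imwrite("pics/c_j3.png",cv2.resize(s[228:262,255:312],None,fx=14,fy=14,interpolation=cv2.INTER_CUBIC))
# stand frame by scene camera screws: two mid screws + right ones
ss=onz("scene",px([(265,166),(672,331),(508,464),(459,242),(288,365)],205,190,6),18)
# stand coords of screws (from top): 
st=np.array([(55,108),(55,-108),(-55,-108),(55,0),(-55,0)],float)
A=ss[:,:2];ca=A.mean(0);cb=st.mean(0);H=(st-cb).T@(A-ca);U,S,V=np.linalg.svd(H);R=(U@V).T;print("yaw",np.arctan2(R[1,0],R[0,0]),"origin",ca-R@cb,"res",(A-ca-(st-cb)@R.T).round(1).tolist())
```

```text
yaw 0.11782250651282322 origin [510.30497812  25.1410505 ] res [[0.1, 0.3], [-0.2, -0.3], [-0.7, -1.1], [1.5, 1.4], [-0.8, -0.3]]
```

View pics/c_j3.png

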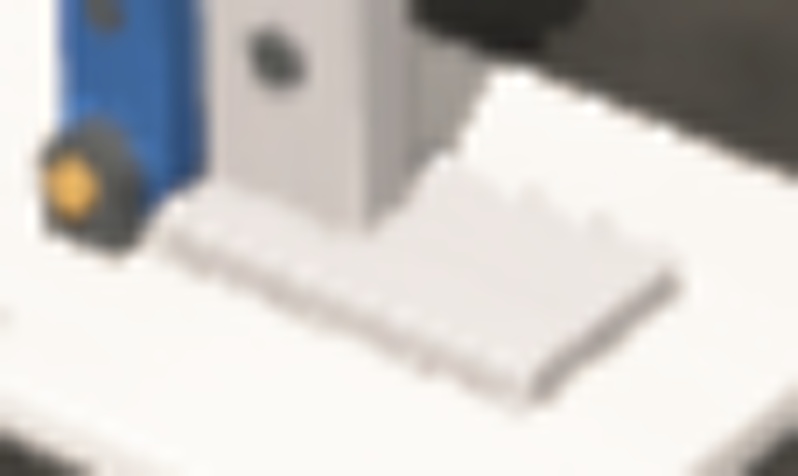

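Run:
```python
from geo import *
def px(l,x0,y0,f): return (np.array(l,float)+.5)/f-.5+[x0,y0]
o=np.array([510.3,25.1]);a=.117;R=np.array([[np.cos(a),-np.sin(a)],[np.sin(a),np.cos(a)]])
for z in(28,29.5):
  P=onz("scene",px([(527,380),(680,265),(162,240),(205,185)],255,228,14),z)
  print(z,((P[:,:2]-o)@R).round(1).tolist())
P=onz("scene",px([(527,405),(685,290)],255,228,14),18);print(((P[:,:2]-o)@R).round(1).tolist())
```

```text
28 [[-24.8, -94.2], [17.5, -94.9], [-29.0, -20.1], [-11.5, -15.4]]
29.5 [[-26.5, -95.5], [15.7, -96.2], [-30.7, -21.6], [-13.2, -16.8]]
[[-19.2, -90.1], [23.9, -91.5]]
```

step_arm --motion '[0,0,0,0.0005,0,0,-1,0,0,0,0.0005,0,0,-1,0,0,0,0.0005,0,0,-1]'

```text
time: 13.3
eef_pos: [511.7, -6.7, 99.1]
tcp_rot: [0.001, 0.665, 0.747, 0.0]
force: [0.3, -7.1, 6.2]
opening: 19.0
```

step_arm --motion '[0,0,0,0.0005,0,0,-1,0,0,0,0.0005,0,0,-1,0,0,0,0.0005,0,0,-1]'

```text
time: 13.6
eef_pos: [511.7, -6.4, 99.2]
tcp_rot: [0.002, 0.665, 0.747, 0.0]
force: [0.5, -9.8, 6.2]
opening: 19.3
```

```bash
python3 st.py; python3 look.py k >/dev/null; python3 el.py k;python3 - <<'E'
from geo import *
s=cv2.imread("pics/scene_k.png")
cv2.imwrite("pics/c_k2.png",cv2.resize(s[190:265,250:315],None,fx=8,fy=8,interpolation=cv2.INTER_CUBIC))
E
```

```text
t 13.6 p [511.7  -6.4  99.2] yaw_y 6.71 zax [ 0.0025 -0.002  -1.    ] open 19.3 F [ 0.5 -9.8  6.2] M [-1.9  -0.02 -0.  ] j [-0.08  0.37  1.76 -0.    1.01 -0.2 ]
k left slope [7.84442329e-02 2.40663526e+02] [257.1 257.4 257.6 257.6 257.8 258.1 258.  257.9 258.1 258.3 258.5 258.6
 258.7 258.3 258.2 258.4 258.7 258.8 258.8 258.9 259.  259. ]
```

View pics/c_k2.png

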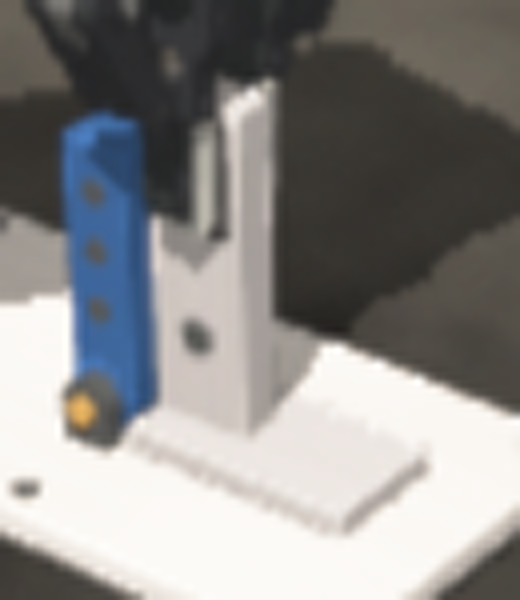

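Run:
```python
from geo import *
im=cv2.imread("pics/scene_k.png")
def fit(tag,poly):
    C=cloud("scene",np.load(f"scene_{tag}.npy"));m=np.zeros((420,560),np.uint8);cv2.fillPoly(m,[np.array(poly,int)],1)
    P=C[m>0];c=P.mean(0);u,S,V=np.linalg.svd(P-c);r=(P-c)@V[2];k=abs(r)<2.5*r.std();P=P[k];c=P.mean(0);u,S,V=np.linalg.svd(P-c);n=V[2]*np.sign(V[2][2]);return c,n,len(P),S[2]/len(P)**.5
a=.117;ys=np.array([-np.sin(a),np.cos(a),0])
for tag in "ijk":
    c,n,N,s=fit(tag,[(269,243),(293,252),(300,247),(287,242),(281,245)])
    print(tag,"base",c.round(1),"ny",round(n@ys,4),N,round(s,2))
    c,n,N,s=fit(tag,[(215,245),(240,240),(258,247),(280,258),(290,265),(282,265)])
    print(tag,"plate near",c.round(1),"ny",round(n@ys,4),N,round(s,2))
    c,n,N,s=fit(tag,[(272,222),(277,225),(278,238),(272,236)]);print("blade near face",c.round(1),n.round(3),N,round(s,2))
c,n,N,s=fit("a",[(325,296),(344,292),(347,297),(328,301)]);b=np.array([-.815,.579,0]);print("orig base",c.round(1),"ny",n@b,N,s)
```

```text
i base [507.3 -45.9  33.4] ny 0.2016 149 4.67
i plate near [448.4  11.3  21.7] ny 0.0704 671 6.93
blade near face [497.2 -15.1  69.1] [ 0.762 -0.638  0.115] 93 4.2
j base [511.6 -41.9  29.4] ny 0.0227 148 1.22
j plate near [445.7   7.9  24.7] ny 0.0927 672 7.42
blade near face [504.5  -7.6  62.4] [ 1.    -0.002  0.012] 93 1.32
k base [511.3 -41.7  29.5] ny 0.0147 147 1.03
k plate near [445.6   8.   24.6] ny 0.0927 672 7.44
blade near face [504.4  -7.7  62.4] [0.998 0.056 0.009] 92 1.26
orig base [ 466.1 -225.5   11. ] ny 0.10096339237236948 126 2.1618476466771424
```

```bash
cat > tilt.py <<'E'
from plant import robot
from geo import *
D=[];I=[]
for i in range(8):
    im,d=robot.get_image("scene");D.append(d);I.append(im)
D=np.array(D);D[D==0]=np.nan;d=np.nanmean(D,0);im=np.mean(I,0)
cv2.imwrite("pics/avg.png",im[...,::-1].astype(np.uint8));np.save("avg.npy",d);print("noise",np.nanstd(D,0)[245,285])
E
cat > tfit.py <<'E'
from geo import *
C=cloud("scene",np.load("avg.npy"));a=.117;ys=np.array([-np.sin(a),np.cos(a),0]);xs=np.array([np.cos(a),np.sin(a),0]);o=np.array([510.3,25.1,0])
def fit(nm,poly):
    m=np.zeros((420,560),np.uint8);cv2.fillPoly(m,[np.array(poly,int)],1);m=cv2.erode(m,np.ones((3,3),np.uint8))
    P=C[m>0]-o;x,y,z=P@xs,P@ys,P[:,2];A=np.c_[x,y,np.ones(len(x))];k=np.ones(len(x),bool)
    for _ in range(3):
        s,*_r=np.linalg.lstsq(A[k],z[k],rcond=None);r=z-A@s;k=abs(r)<2.5*r[k].std()+.05
    cov=np.linalg.inv(A[k].T@A[k])*r[k].var();print(nm,"dz/dx %.4f dz/dy %.4f (+-%.4f) z0@mean %.2f"%(s[0],s[1],cov[1,1]**.5,z[k].mean()),"y %.0f..%.0f"%(y[k].min(),y[k].max()),k.sum(),"rms %.2f"%r[k].std())
fit("base",[(269,243),(293,254),(301,247),(288,241),(281,245)])
fit("plateR front",[(262,250),(295,262),(303,254),(318,248),(293,267),(270,257)])
fit("plate left",[(218,240),(232,233),(252,243),(255,248),(240,247)])
fit("plate strip",[(240,249),(262,250),(292,263),(290,267)])
E
python3 tilt.py; python3 tfit.py
```

```text
noise 1.8182745
base dz/dx -0.0030 dz/dy -0.0030 (+-0.0034) z0@mean 29.61 y -91..-41 110 rms 0.42
plateR front dz/dx -0.0000 dz/dy -0.0023 (+-0.0023) z0@mean 18.83 y -116..-41 104 rms 0.41
plate left dz/dx -0.6870 dz/dy -0.0975 (+-0.0197) z0@mean 24.06 y -19..88 201 rms 5.94
plate strip dz/dx -0.0125 dz/dy -0.0017 (+-0.0014) z0@mean 18.96 y -105..13 163 rms 0.45
```

View pics/avg.png

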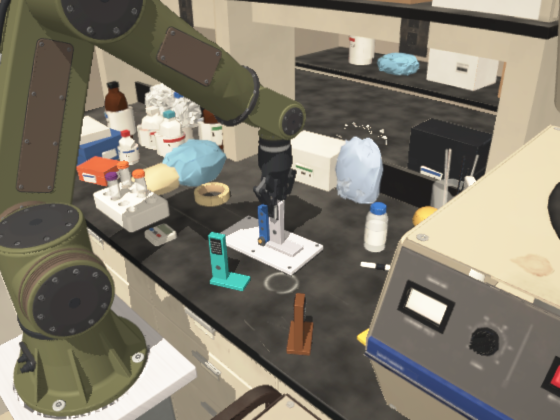

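```bash
sed -i 's/^tag=.*/tag=sys.argv[1]/' lean.py
python3 - <<'E'
from geo import *
import sys; sys.argv=["x","a"]
exec(open("lean.py").read().split("for n,(x0")[0])
R=np.array([[np.cos(.117),-np.sin(.117)],[np.sin(.117),np.cos(.117)]])
for o in ((510.3,25.1),(509.3,23.6)):
    pin=np.r_[R@[-28.7,0]+o,32];pp=project("scene",[pin])[0]
    print("pin",pp)
    for q in(-.03,-.015,0,.015,.03):
        M=project("scene",model(*o,.117,q));k=len(M)//2
        print(q,"front top -y,+y; back top -y,+y (rel pin):",(M[[0,1,k,k+1]]-pp).round(2).tolist())
a=cv2.imread("pics/scene_a.png");b=cv2.imread("pics/avg.png")
for nm,im in(("A",a),("K",b)):
    cv2.imwrite(f"pics/p{nm}.png",cv2.resize(im[195:250,250:290],None,fx=10,fy=10,interpolation=cv2.INTER_CUBIC))
cv2.imwrite("pics/pAK.png",np.hstack([cv2.imread("pics/pA.png"),cv2.imread("pics/pK.png")]))
E
```

```text
pin [259.63505495 240.42148955]
-0.03 front top -y,+y; back top -y,+y (rel pin): [[6.54, -30.94], [-1.44, -34.26], [16.21, -37.07], [8.29, -40.25]]
-0.015 front top -y,+y; back top -y,+y (rel pin): [[6.1, -31.19], [-1.86, -34.37], [15.78, -37.31], [7.87, -40.35]]
0 front top -y,+y; back top -y,+y (rel pin): [[5.67, -31.42], [-2.28, -34.47], [15.35, -37.53], [7.45, -40.44]]
0.015 front top -y,+y; back top -y,+y (rel pin): [[5.23, -31.65], [-2.7, -34.56], [14.92, -37.76], [7.04, -40.53]]
0.03 front top -y,+y; back top -y,+y (rel pin): [[4.8, -31.88], [-3.12, -34.64], [14.49, -37.97], [6.62, -40.61]]
pin [259.76180617 240.82777147]
-0.03 front top -y,+y; back top -y,+y (rel pin): [[6.55, -30.97], [-1.44, -34.3], [16.23, -37.11], [8.3, -40.3]]
-0.015 front top -y,+y; back top -y,+y (rel pin): [[6.11, -31.21], [-1.86, -34.4], [15.8, -37.35], [7.88, -40.4]]
0 front top -y,+y; back top -y,+y (rel pin): [[5.68, -31.45], [-2.28, -34.5], [15.37, -37.58], [7.46, -40.5]]
0.015 front top -y,+y; back top -y,+y (rel pin): [[5.24, -31.68], [-2.7, -34.59], [14.94, -37.8], [7.05, -40.58]]
0.03 front top -y,+y; back top -y,+y (rel pin): [[4.81, -31.9], [-3.12, -34.68], [14.51, -38.01], [6.63, -40.66]]
```

View pics/pAK.png

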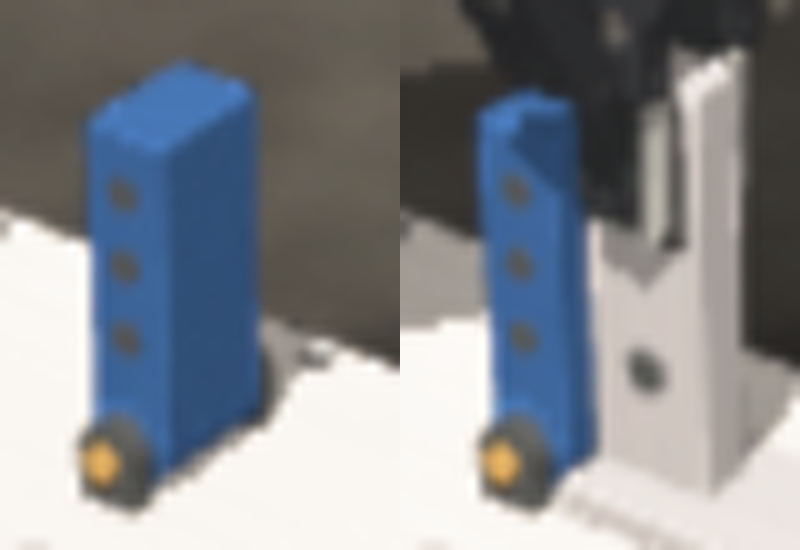

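Run:
```python
from geo import *
def dots(im,guess):
    im=im.astype(float);s=im[...,0]-im[...,2] # blue-ness; dots less blue
    out=[]
    for u,v in guess:
        c=np.array([u,v],float)
        f=12;pt=cv2.getRectSubPix(s.astype(np.float32),(9,9),(float(u),float(v)))
        S=cv2.resize(s[int(v)-6:int(v)+7,int(u)-6:int(u)+7].astype(np.float32),None,fx=f,fy=f,interpolation=cv2.INTER_CUBIC)
        for _ in range(20):
            yy,xx=np.mgrid[:S.shape[0],:S.shape[1]];X=(xx+.5)/f-.5+int(u)-6;Y=(yy+.5)/f-.5+int(v)-6
            w=np.clip(62-S,0,None)*(np.hypot(X-c[0],Y-c[1])<2.2)
            c=np.array([(w*X).sum(),(w*Y).sum()])/w.sum()
        out.append(c)
    return np.array(out)
for nm,f,g in(("A","pics/scene_a.png",[(262,214),(262.2,221.3),(262.4,228.6)]),("H","pics/scene_h.png",[(262,214),(262.2,221.3),(262.4,228.6)]),("J","pics/scene_j.png",[(261.2,213.6),(261.7,221),(262.2,228.5)]),("K","pics/avg.png",[(261.2,213.6),(261.7,221),(262.2,228.5)])):
    d=dots(cv2.imread(f),g);p=np.polyfit(d[:,1],d[:,0],1);print(nm,d.round(2).tolist(),"slope",p[0].round(4))
import sys; sys.argv=["x","a"]
exec(open("lean.py").read().split("for n,(x0")[0])
for q in(-.04,-.02,0,.02,.04):
    P=[]
    for z in(70,55,40,25): 
        y=z*np.sin(q);zz=32+z*np.cos(q);P.append((510-18*.993-.117*y,24.5-18*.117+.993*y,zz))
    M=project("scene",P);print(q,M.round(2).tolist(),np.polyfit(M[:,1],M[:,0],1)[0].round(4))
```

```text
A [[261.78, 214.05], [261.96, 221.22], [262.13, 228.42]] slope 0.024
H [[261.79, 214.04], [261.96, 221.22], [262.13, 228.41]] slope 0.0241
J [[261.26, 213.77], [261.57, 221.05], [261.89, 228.29]] slope 0.0433
K [[261.16, 213.63], [261.49, 220.98], [261.83, 228.26]] slope 0.0455
-0.04 [[262.54, 213.93], [262.54, 219.36], [262.55, 224.7], [262.55, 229.98]] 0.001
-0.02 [[262.08, 213.74], [262.18, 219.2], [262.29, 224.59], [262.39, 229.9]] 0.0196
0 [[261.62, 213.55], [261.82, 219.05], [262.03, 224.48], [262.23, 229.83]] 0.0378
0.02 [[261.16, 213.38], [261.46, 218.91], [261.77, 224.38], [262.07, 229.77]] 0.0558
0.04 [[260.7, 213.21], [261.11, 218.78], [261.51, 224.28], [261.91, 229.71]] 0.0735
```

```bash
python3 st.py
python3 - <<'E'
import cv2
a=cv2.imread("pics/scene_a.png");b=cv2.imread("pics/avg.png")
# bystanders: timer, tape, bottle, marker patches diff
for n,(x,y) in dict(timer=(160,234),tape=(212,194),bottle=(375,228),marker=(376,266)).items():
    p=a[y-14:y+15,x-14:x+15];q=b[y-20:y+21,x-20:x+21];r=cv2.matchTemplate(q,p,cv2.TM_CCOEFF_NORMED);print(n,cv2.minMaxLoc(r)[1::2])
E
```

```text
t 14.1 p [511.7  -6.4  99.2] yaw_y 6.71 zax [ 0.0024 -0.002  -1.    ] open 19.3 F [-0.3 -9.1  6.6] M [-1.92 -0.05  0.07] j [-0.08  0.37  1.76 -0.    1.01 -0.2 ]
timer (0.8714131712913513, (6, 6))
tape (0.7815223336219788, (6, 6))
bottle (0.9998643398284912, (6, 6))
marker (0.999850332736969, (6, 6))
```

```bash
python3 -c "
from plant import robot
print(robot.finish_job())"; python3 st.py
```

```text
the job is handed in; nothing more can be done
None
the job is handed in; nothing more can be done
```

I handed the job in with the steel square still gripped, flat on the plate and pressing the blue post from its −y side, the side it leaned toward. The robot reports no verdict, so the checks below are my own measurements from just before hand-in at 14.1 s.

| Check | Reading | Required |
|---|---|---|
| Post lean (from the dots on its face) | −0.015 rad at the start, about +0.008 at the end (camera bias up to about 0.007) | within ±0.03 rad |
| Square tilt (base top against plate, from averaged depth) | parallel within about 0.004 rad | below 0.035 rad |
| Yaw, tool against plate | agree within about 0.002 rad | below 0.07 rad |
| Heel position in the stand's y | about −12 mm, ±2 mm | within ±16 mm |
| Centring in x | within about 4 mm | within ±12 mm |
| Press on the plate | about 10 N | 0.5 to 40 N |
| Press on the post (estimate, after taking off plate friction) | about 6 N | 0.5 to 40 N |
| Bystanders (timer, tape, bottle, marker) | no shift in the image | under 30 mm |

- **Flush contact:** the side push stayed near 5 N while the post turned. It then rose to about 9 N as the square's face met the post, low down.
- **Finger clearance:** by geometry the finger pads stand about 8 mm clear of the post. I did not measure this separately.

**Disagreements:**
- **Initial lean:** it was small and the methods ranged from about 0 to −0.04 rad. The moving contact and the dots both showed it was negative.
- **Final lean:** a coarse fit to the post's edge suggested up to +0.035 rad, which would be outside the limit. I trusted the dots and the flush contact over it.
- **Height:** depth put the square's base about 0.8 mm high. That is within the 2.5 mm allowed and close to the camera error.

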